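# Set packed glaze bars on the drying ridge

### The job

Clear the ware board first: stand the orange glaze jar upright on the round cork mat, and see that it stays there. Then take every painted sample bar out of the tightly packed row (ease each one out along its length until your fingers have room beside it) and lay it squarely across the narrow drying ridge, level and balanced with the middle of its bare cream band over the ridge's midline, no bar touching another. Only when all the bars lie there, push the drying fan's red-knobbed lever fully over to the other side; do not shift the painted cups.

Things in the scene. Friction and masses are not known exactly. Their poses are not given: they have to be found in the camera images.
- board: plywood ware board, fixed, 178 x 270 x 10 mm, origin under its centre. On its +y half two dark cheeks (14 mm thick, y 10 to 130 mm, tops 40 mm above the table, inner faces at x = -75 and 75 mm) hold the packed row: four places at x = -55.5, -18.5, 18.5, 55.5 mm, bars from about y = 10 to 130 mm, the row open at both ends. The -y half is flat and open
- bar_blue: square ceramic sample bar, 36 x 120 x 36 mm, about 0.25 kg, bare cream middle 70 mm long, ends painted blue. Origin at its centre, y along its length; its four long sides are alike. May be absent. Starts lying in the board's packed row, y along the board's y, 1 mm from its neighbours; it slides easily along its length out of the row
- bar_red: square ceramic sample bar, 36 x 120 x 36 mm, about 0.25 kg, bare cream middle 70 mm long, ends painted red. Origin at its centre, y along its length; its four long sides are alike. May be absent. Starts lying in the board's packed row, y along the board's y, 1 mm from its neighbours; it slides easily along its length out of the row
- bar_yellow: square ceramic sample bar, 36 x 120 x 36 mm, about 0.25 kg, bare cream middle 70 mm long, ends painted yellow. Origin at its centre, y along its length; its four long sides are alike. May be absent. Starts lying in the board's packed row, y along the board's y, 1 mm from its neighbours; it slides easily along its length out of the row
- bar_green: square ceramic sample bar, 36 x 120 x 36 mm, about 0.25 kg, bare cream middle 70 mm long, ends painted green. Origin at its centre, y along its length; its four long sides are alike. May be absent. Starts lying in the board's packed row, y along the board's y, 1 mm from its neighbours; it slides easily along its length out of the row
- jar: squat orange glaze jar with a black lid, 62 mm across, 46 mm tall, 0.2 kg, origin under its foot; stands upright on the open half of the ware board at the start
- mat: round cork mat, fixed, 120 mm across, 4 mm thick, origin under its centre
- ridge: grey stone drying ridge, fixed: a straight bar 290 mm long (y), 32 mm wide (x), flat top 50 mm above the table; origin under its centre. Bars rest across it, their length along the ridge's x, side by side along y
- fan (a joint): toggle lever of the drying fan, rad: 0 = off (leaning to the pivot point's -x), 1.0 = fully over (leaning to +x); stays where it is left, moves with about 1 N at the knob
- fan_tip (a point): centre of the lever's red ball knob, 26 mm across, on a rod 10 mm thick, 80 mm from the pivot
- fan_pivot (a point): pivot of the lever on its fixed grey block (70 x 50 mm, 25 mm tall), 22 mm above the table; its x axis is the level direction in which the knob is pushed, its y axis is the hinge axis. The fan's grey housing, 160 mm tall, begins 105 mm beyond the pivot, away from the robot
- cup_a: cream cup, 72 mm across, about 80 mm tall, loose, a bystander; origin under its foot
- cup_b: blue cup, 72 mm across, about 80 mm tall, loose, a bystander; origin under its foot
- cup_c: cream cup, 72 mm across, about 80 mm tall, loose, a bystander; origin under its foot

How it is judged (in metres and radians):
On the way, in this order (a step that is already met when the one before it is completed fails the run):
1. the jar stands on the cork mat (horizontal distance between jar and mat below 0.03 m and height (world z) of jar below 0.01 m and angle between jar's own z axis and vertical below 0.15 rad and linear speed of jar below 0.03 m/s and contact force between jar and the fingers below 0.3 N), for 0.2 s.
2. every bar lies across the ridge, released (x of bar_blue in the frame of ridge between -0.012 and 0.012 m and z of bar_blue in the frame of ridge between 0.063 and 0.073 m and y of bar_blue in the frame of ridge between -0.145 and 0.145 m and angle between the y axis of each of bar_blue, bar_red, bar_yellow, bar_green and the x axis of ridge, either way round below 0.25 rad and linear speed of each of bar_blue, bar_red, bar_yellow, bar_green below 0.03 m/s and contact force between each of bar_blue, bar_red, bar_yellow, bar_green and the fingers below 0.3 N and x of bar_red in the frame of ridge between -0.012 and 0.012 m and z of bar_red in the frame of ridge between 0.063 and 0.073 m and y of bar_red in the frame of ridge between -0.145 and 0.145 m and x of bar_yellow in the frame of ridge between -0.012 and 0.012 m and z of bar_yellow in the frame of ridge between 0.063 and 0.073 m and y of bar_yellow in the frame of ridge between -0.145 and 0.145 m and x of bar_green in the frame of ridge between -0.012 and 0.012 m and z of bar_green in the frame of ridge between 0.063 and 0.073 m and y of bar_green in the frame of ridge between -0.145 and 0.145 m and distance between bar_blue and bar_red above 0.042 m and distance between each of bar_blue, bar_red and bar_yellow above 0.042 m and distance between each of bar_blue, bar_red, bar_yellow and bar_green above 0.042 m), for 0.3 s.
3. the fan lever is fully over (value of joint fan above 0.85 rad), for 0.2 s.
At the end, for the whole second after the job is handed in: every bar at rest across the ridge, level, centre within 12 mm of its midline, within 0.25 rad of square, bar centres 42 mm or more apart; jar upright, within 30 mm of the mat's centre; fan lever beyond 0.85 rad; all let go (all of step 1 and all of step 2 and value of joint fan above 0.85 rad); the robot touches nothing.
It fails at once if a painted cup is shifted by more than 40 mm (distance of any of cup_a, cup_b, cup_c from where it was at the start of the episode above 0.04 m).
Of bar_blue, bar_red, bar_yellow, bar_green only 3 to 4 are there at a start; the rules pass over those that are not, and their reading is None.
At some moment in a run one of jar may be knocked a few centimetres aside while the robot is not near it.
Once in a run the grip may slacken for a moment while it holds something.
It also fails if it takes over 210 s, if anything falls off the work surface, if the arm or the gripper's body presses on something with over 40 N, if the wrist force passes 120 N, or if a joint passes its speed limit or range.

### The arm

A 6-joint arm with a two-finger parallel gripper is mounted at the origin on the work surface. World frame = base frame: x ahead of the robot, y to its left, z up, the work surface at z = 0. Lengths are in m, angles in degrees, forces in N, time in s.
With the tool pointing down it reaches from about 0.3 to 0.85 m from the base axis. Payload 4.2 kg.
Tool frame: the origin (TCP) lies midway between the tips of the shut fingers; the grasp point (between the pads) lies hold_point_z behind it (hold_point_z is the distance from the TCP to the grasp point, in m); z points along the fingers, y is the line along which they close (so a half turn about z gives the same grasp; the last joint's range is limited). The gripper opens to 91 mm and grips with 3 to 60 N. Pads are 32 mm wide; open, the fingers measure 118 mm over their backs; the gripper's body (76 mm by 178 mm) begins 60 mm behind the grasp point.
Start: joints at [68.067, 18.312, 89.639, -0, 72.044, -1.146], TCP at [0.204, 0.538, 0.214] pointing down, gripper open.
Joint ranges: [-177.97, 177.97], [-48.28, 115.42], [12.27, 149.76], [-77.06, 257.06], [2.81, 150.46], [-146.56, 146.56]. Speed limits (degrees/s): [147.25, 147.25, 180, 180, 180, 180].

### API

Orientations are given as a 3x3 rotation matrix whose columns are the frame's x, y, z axes.
In Python, from bench import * gives the robot as it stands.
- The arm moves only by the tool jog_arm, never from a script. Its argument "increments" is a list of rows, each an object with "offset": the shift along the world's x, y, z in cm, a list of three; "twist": the turn, a rotation vector about the world's x, y, z in degrees, a list of three; "hand": the opening, from 0 (shut) to 1 (fully open). A call has 1 to 5 rows; each row shifts and turns the commanded pose from where the row before left it; what a row does not reach is not made up. A row lasts 1/8 s, in which the tool goes at most 62.5 mm and 10.7 degrees, less where a joint would pass 70% of its speed; a pose out of reach is approached as far as the arm can. A call with a gripper value outside its range is refused whole. The fingers move at their own pace and stop on an object; "newtons" is the grip in N (left out, the last holds). Time passes only in rows, so rows that do not move let the fingers close. It gives the time, the measured TCP pose, the force, the opening and the grip force at its end, in the units of the state.
- sense(): the state, without advancing time (a new reading comes with each control period).
- grab_frame(name): name is "scene" or "top" or "wrist"; returns (picture, depth): 384x512x3 uint8, red, green, blue; 384x512 float32, m along the optical axis (not along the pixel's ray), 0 where there is no reading.
- camera_model(name): a dict with "vertical_fov" (degrees; the focal length in pixels is half the picture's height over the tangent of half this angle, whatever the lens; pixels are square), "cx", "cy" (the principal point, pixels), "R" (3x3) and "t" (3): a world point X has camera coordinates R X + t; the wrist camera has in their place "tool_from_camera" (4x4, takes a point from camera to tool coordinates, whose origin is the TCP and whose axes are the flange's). Camera axes: x right, y down, z forward; pixel columns grow to the right and rows downward; lengths in m; the calibration is good to about 2 mm. A picture is of the moment at which its call begins: read the wrist's pose just before it. camera_model takes no time and is no camera call.
- sign_off(): hands the job in; it is judged then, once.
The state is a dict: "t": time; "q": joint angles; "qvel": joint speeds; "joint_torque": joint torques, N m; "tool_pos": TCP position; "eef_rot": TCP orientation; "contact_force": force on the tool from outside, world axes, zero at the start; "moment": the same for the moment, N m; "width": opening from 0.0 (shut) to 1.0 (fully open); "gripper_force": force on a finger pad.
Only numpy, scipy, OpenCV 4.12 (cv2) and the standard library are available. Lean on these libraries where they do the work, as an engineer would, in place of code of your own. Each camera call takes 0.05 s, during which the arm holds its last target. There are 200 camera calls.

## Working session

There is one attempt and no reset: what is moved stays moved. The work goes in short steps, Python scripts to look and compute and a tool call to move; the robot and the scene stay as the last step left them, time stands still between calls to the robot, and variables do not carry over. Pictures are saved under pics/ and viewed, at most 14 in all, crops included, and the job is handed in when it is done.

Besides the shell and the picture viewer there is one more tool, called after ">>>" as name(argument=value, ...), one argument or row to a line, values as JSON. jog_arm: Moves the arm, as the interface text tells. Its arguments: {"type":"object","properties":{"increments":{"type":"array"},"newtons":{"type":"number"}},"required":["increments"]}

```bash
ls; mkdir -p pics; cat > h.py <<'E'
from bench import *
import numpy as np, cv2
def cam(name, s=None):
    m=camera_model(name); f=192/np.tan(np.radians(m["vertical_fov"])/2)
    return m,f
def cloud(name):
    s=sense(); im,d=grab_frame(name); m,f=cam(name)
    v,u=np.mgrid[0:384,0:512]
    P=np.stack([(u-m["cx"])*d/f,(v-m["cy"])*d/f,d],-1)
    if name=="wrist":
        T=np.array(m["tool_from_camera"]); P=P@T[:3,:3].T+T[:3,3]
        P=P@np.array(s["eef_rot"]).T+np.array(s["tool_pos"])
    else:
        P=(P-np.array(m["t"]))@np.array(m["R"])
    P[d<=0]=np.nan
    return im,P
def save(n,im): cv2.imwrite("pics/"+n+".png",im[:,:,::-1])
E
python3 - <<'E'
from h import *
s=sense();print({k:np.round(v,3).tolist() for k,v in s.items()})
for n in("scene","top"):
    im,P=cloud(n);save(n+"0",im);np.savez("/tmp/"+n,im=im,P=P)
    m=camera_model(n);print(n,m.keys(),m["vertical_fov"],m["t"],np.round(m["R"],2).tolist())
import bench;print([x for x in dir(bench) if x[0]!='_'])
E
```

```text
pics
{'t': 0.0, 'q': [68.069, 18.351, 89.706, 0.002, 72.043, -1.146], 'qvel': [0.039, -0.06, 0.108, -0.018, -0.049, -0.051], 'joint_torque': [-0.002, -41.246, -23.197, 0.073, 0.046, -0.0], 'tool_pos': [0.204, 0.537, 0.213], 'eef_rot': [[-0.935, 0.355, -0.001], [0.355, 0.935, -0.002], [0.0, -0.002, -1.0]], 'contact_force': [0.566, 0.439, 0.333], 'moment': [0.027, 0.008, -0.04], 'gripper_force': 0.0, 'width': 1.001}
scene dict_keys(['vertical_fov', 'cx', 'cy', 'R', 't']) 50.02528926139964 [-0.10243876 -0.40768972  1.48175971] [[0.28, 0.96, 0.01], [0.79, -0.22, -0.57], [-0.55, 0.17, -0.82]]
top dict_keys(['vertical_fov', 'cx', 'cy', 'R', 't']) 44.98881131224456 [-0.08919418  0.53905078  1.57323801] [[0.03, -1.0, 0.01], [-1.0, -0.03, -0.05], [0.05, -0.01, -1.0]]
['Unreachable', 'camera_model', 'grab_frame', 'hold_point_z', 'sense', 'sign_off']
```

View pics/scene0.png

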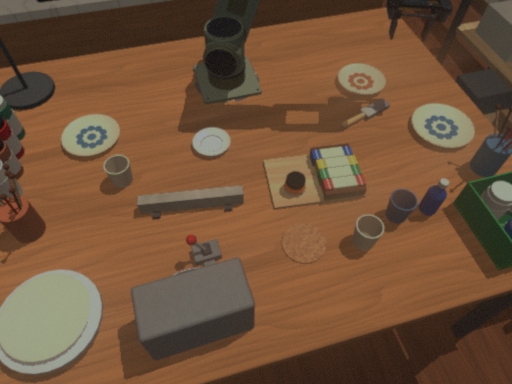

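View pics/top0.png

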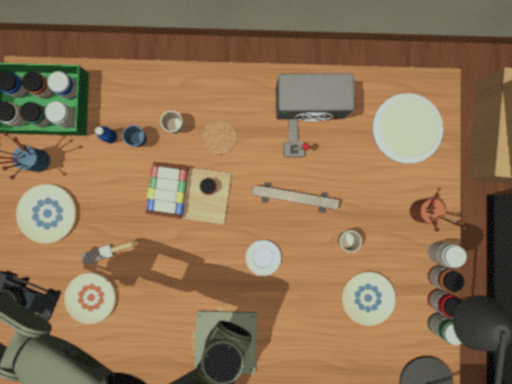

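The top view shows the board at about (190,192), the jar at (208,186), the mat at (220,136), the ridge at (297,196) and the lever at (300,148). The cups are at (171,122), (135,136) and (350,240). Next I measure their positions.

```bash
python3 - <<'E'
from h import *
D=np.load("/tmp/top.npz");im,P=D["im"],D["P"];S=np.load("/tmp/scene.npz")
hsv=cv2.cvtColor(im,cv2.COLOR_RGB2HSV)
def pr(n,p):print(n,np.round(p,4).tolist())
def rect(n,m):
    q=P[m][:,:2].astype(np.float32);r=cv2.minAreaRect(q*1000);pr(n,[*r[0],*r[1],r[2],np.median(P[m][:,2])*1000, m.sum()])
v,u=np.mgrid[0:384,0:512]
def box(a,b,c,d):return (u>=a)&(u<c)&(v>=b)&(v<d)
z=P[...,2]
for n,p in dict(mat=(220,136),ca=(171,122),cb=(135,136),cc=(350,240),jar=(208,186),row=(168,190),ridge=(297,196),knob=(309,146)).items():pr(n,P[p[1],p[0]])
rect("ridge",box(245,170,350,220)&(z>.042)&(z<.06))
rect("row",box(140,155,192,225)&(z>.038)&(z<.06))
rect("board",box(140,155,240,230)&(z>.006)&(z<.06))
rect("jar",box(195,170,225,200)&(z>.035))
rect("knob",box(302,138,318,155)&(z>.04))
rect("block",box(280,138,305,160)&(z>.018)&(z<.03))
for n,b in dict(a=(155,105,190,135),b=(120,122,150,150),c=(335,225,365,256)).items():rect("cup"+n,box(*b)&(z>.06))
m=box(200,115,240,158)&(hsv[...,0]>8);rect("mat",box(200,115,240,158)&(z>.0025)&(z<.01))
A=cv2.resize(im[150:230,135:255],None,fx=3.3,fy=3.3,interpolation=cv2.INTER_CUBIC)
B=cv2.resize(im[120:220,240:360],None,fx=3.3,fy=3.3,interpolation=cv2.INTER_CUBIC)
C=cv2.resize(S["im"][130:230,230:420],None,fx=3,fy=3,interpolation=cv2.INTER_CUBIC)
o=np.zeros((600,800,3),np.uint8);o[:264,:396]=A;o[:330-66,400:796]=B[:264];o[270:570,:570]=C
save("crop1",o);print(hold_point_z)
E
```

```text
mat [0.7027, 0.039, 0.0081]
ca [0.7474, 0.2102, 0.0034]
cb [0.6945, 0.3315, 0.0079]
cc [0.3565, -0.4183, -0.0014]
jar [0.527, 0.071, 0.0546]
row [0.5116, 0.2116, 0.0067]
ridge [0.5019, -0.2273, 0.046]
knob [0.6646, -0.2575, 0.0968]
ridge [498.9377, -220.5938, 289.7191, 32.1205, 81.5389, 49.605, 821.0]
row [511.7506, 211.5363, 124.6373, 177.8974, 84.0345, 44.8365, 1707.0]
board [507.2823, 137.9415, 253.7304, 339.8733, 1.6171, 36.3556, 3921.0]
jar [528.6018, 74.4694, 50.2356, 52.5012, 1.0762, 55.6252, 213.0]
knob [663.5778, -245.9574, 19.8477, 25.6741, 2.2287, 103.6389, 47.0]
block [669.1015, -212.5887, 62.3567, 67.8416, 2.4183, 24.505, 193.0]
cupa [737.8073, 199.1983, 67.6198, 70.1351, 3.7086, 76.7352, 131.0]
cupb [686.0929, 322.0855, 68.2956, 70.3193, 23.6348, 77.3125, 142.0]
cupc [356.8126, -401.0533, 69.4627, 69.4459, 88.1225, 72.0617, 115.0]
mat [703.254, 40.9924, 146.7985, 135.1517, 1.6459, 5.0715, 736.0]
0.0188
```

View pics/crop1.png

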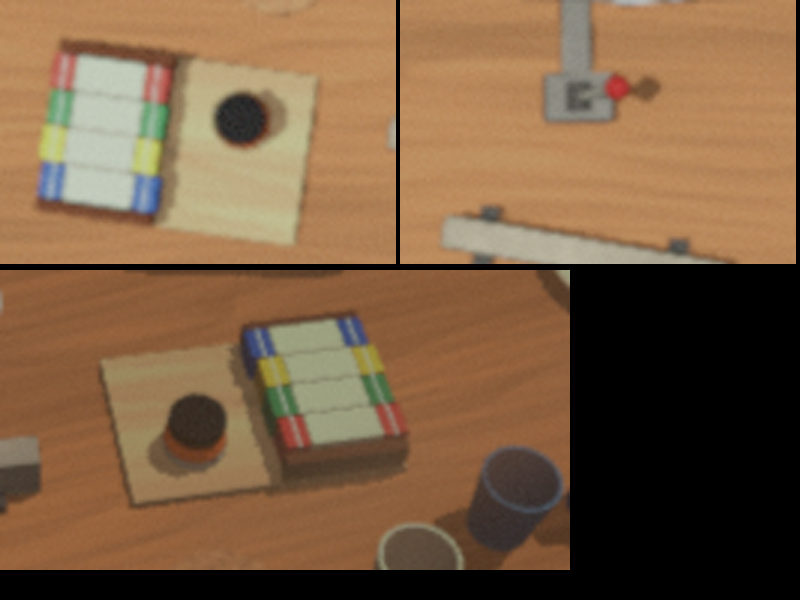

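Four bars are present; from far to near they are red, green, yellow and blue. The measured sizes match the given ones (ridge 290 x 32 mm at z 0.050). I'll go above the jar first.

>>> jog_arm(
  increments=[
    {"offset":[3.25,-4.63,-0.9],"twist":[0,0,-7.5],"hand":1},
    {"offset":[3.25,-4.63,-0.9],"twist":[0,0,-7.5],"hand":1},
    {"offset":[3.25,-4.63,-0.9],"twist":[0,0,-7.5],"hand":1},
    {"offset":[3.25,-4.63,-0.9],"twist":[0,0,-7.5],"hand":1},
    {"offset":[3.25,-4.63,-0.9],"twist":[0,0,-7.5],"hand":1},
  ],
)

```text
t: 0.72
tool_pos: [0.3672, 0.3044, 0.1685]
eef_rot: [[-0.522, 0.853, 0.0], [0.853, 0.522, -0.0], [-0.0, -0.0, -1.0]]
contact_force: [0.7, 0.7, 1.3]
width: 1.0
gripper_force: 0.0
```

>>> jog_arm(
  increments=[
    {"offset":[3.25,-4.63,-0.9],"twist":[0,0,-7.5],"hand":1},
    {"offset":[3.25,-4.63,-0.9],"twist":[0,0,-7.5],"hand":1},
    {"offset":[3.25,-4.63,-0.9],"twist":[0,0,-7.5],"hand":1},
    {"offset":[3.25,-4.63,-0.9],"twist":[0,0,-7.5],"hand":1},
    {"offset":[3.25,-4.63,-0.9],"twist":[0,0,-7.5],"hand":1},
  ],
)

```text
t: 1.35
tool_pos: [0.5298, 0.0729, 0.1234]
eef_rot: [[0.105, 0.994, -0.0], [0.994, -0.105, 0.0], [0.0, -0.0, -1.0]]
contact_force: [0.8, 0.9, -0.0]
width: 0.999
gripper_force: 0.0
```

```bash
python3 - <<'E'
from h import *
s=sense();print({k:np.round(s[k],3).tolist() for k in("t","q","tool_pos","eef_rot","contact_force")})
im,P=cloud("wrist");save("w1",im);np.savez("/tmp/w1",im=im,P=P)
m=(P[...,2]>.045)&(P[...,2]<.065)&(P[...,1]<.135)
n,l,st,c=cv2.connectedComponentsWithStats(m.astype(np.uint8))
for i in range(1,n):
    if st[i,4]>300:
        q=P[l==i];print(st[i],np.round(cv2.minEnclosingCircle((q[:,:2]*1000).astype(np.float32)),1) if 0 else [cv2.minAreaRect((q[:,:2]*1000).astype(np.float32)),q[:,2].mean()])
E
```

```text
{'t': 1.35, 'q': [6.596, 19.052, 102.651, 0.012, 58.311, 12.64], 'tool_pos': [0.53, 0.073, 0.123], 'eef_rot': [[0.105, 0.994, -0.0], [0.994, -0.105, 0.0], [0.0, -0.0, -1.0]], 'contact_force': [0.838, 0.932, -0.022]}
[ 219  166   67   68 3574] [((525.8233032226562, 75.33680725097656), (54.28124237060547, 52.967369079589844), 82.19915771484375), np.float64(0.05652175386987677)]
```

View pics/w1.png

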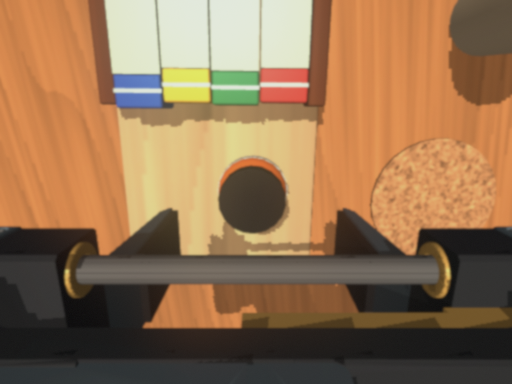

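The wrist view shows the jar at (252,197), between the open fingers, with the mat at (433,190). I'll lower, grip and lift it.

>>> jog_arm(
  increments=[
    {"offset":[-0.4,0.2,-5],"hand":1},
    {"offset":[0,0,-5.3],"hand":1},
    {"offset":[0,0,-0.4],"hand":1},
    {"offset":[0,0,0],"hand":0.4},
    {"offset":[0,0,0],"hand":0.4},
  ],
  newtons=25,
)

```text
invalid input at $.increments[0]: expected keys offset, twist, hand
```

>>> jog_arm(
  increments=[
    {"offset":[0,0,0],"hand":0.4},
    {"offset":[0,0,0],"hand":0.4},
    {"offset":[0,0,2],"hand":0.4},
    {"offset":[0,0,3],"hand":0.4},
    {"offset":[2,0,0],"hand":0.4},
  ],
)

```text
invalid input at $.increments[0]: expected keys offset, twist, hand
```

```bash
python3 - <<'E'
from h import *
D=np.load("/tmp/w1.npz");P=D["P"];im=D["im"]
# row front region
z=P[...,2];print(np.nanmedian(z[20:60,120:300]))
for (u,v) in [(114,20),(114,90),(158,20),(210,20),(261,20),(311,20),(311,85),(140,103),(187,98),(236,100),(285,98),(90,20),(330,20)]:print(u,v,np.round(P[v,u],4))
h=cv2.cvtColor(im,cv2.COLOR_RGB2HSV)
m=(np.abs(z-.004)<.004)&(P[...,0]>.6)
hh=h[...,1][m]; print(np.percentile(hh,[5,50,95]))
E
```

```text
0.04670942157806607
114 20 [0.4417 0.2183 0.0466]
114 90 [0.4312 0.1713 0.047 ]
158 20 [0.4719 0.2163 0.0418]
210 20 [0.5104 0.2107 0.0476]
261 20 [0.5481 0.2161 0.0098]
311 20 [0.5826 0.2035 0.0458]
311 85 [0.5805 0.1593 0.0415]
140 103 [0.449  0.1598 0.0475]
187 98 [0.485  0.1597 0.0462]
236 100 [0.5221 0.1543 0.047 ]
285 98 [0.5593 0.1518 0.0471]
90 20 [0.404  0.2336 0.0011]
330 20 [0.5974 0.2032 0.0406]
[137. 160. 162.]
```

>>> jog_arm(
  increments=[
    {"offset":[-0.4,0.2,-5],"twist":[0,0,0],"hand":1},
    {"offset":[0,0,-5.3],"twist":[0,0,0],"hand":1},
    {"offset":[0,0,-0.4],"twist":[0,0,0],"hand":1},
    {"offset":[0,0,0],"twist":[0,0,0],"hand":0.4},
    {"offset":[0,0,0],"twist":[0,0,0],"hand":0.4},
  ],
  newtons=25,
)

```text
t: 2.02
tool_pos: [0.5268, 0.077, 0.0191]
eef_rot: [[0.1, 0.995, 0.004], [0.995, -0.1, 0.001], [0.001, 0.004, -1.0]]
contact_force: [-0.5, -0.1, 1.3]
width: 0.815
gripper_force: 0.0
```

>>> jog_arm(
  increments=[
    {"offset":[0,0,0],"twist":[0,0,0],"hand":0.4},
    {"offset":[0,0,0],"twist":[0,0,0],"hand":0.4},
    {"offset":[0,0,2],"twist":[0,0,0],"hand":0.4},
    {"offset":[0,0,3],"twist":[0,0,0],"hand":0.4},
    {"offset":[2,0,0],"twist":[0,0,0],"hand":0.4},
  ],
)

```text
t: 2.65
tool_pos: [0.5454, 0.0767, 0.0692]
eef_rot: [[0.101, 0.995, 0.003], [0.995, -0.101, 0.0], [0.001, 0.003, -1.0]]
contact_force: [0.5, 0.5, -3.0]
width: 0.664
gripper_force: 25.0
```

>>> jog_arm(
  increments=[
    {"offset":[5.2,-1.2,0],"twist":[0,0,0],"hand":0.4},
    {"offset":[5.3,-1.2,0],"twist":[0,0,0],"hand":0.4},
    {"offset":[5.3,-1.2,0],"twist":[0,0,0],"hand":0.4},
    {"offset":[0,0,-3],"twist":[0,0,0],"hand":0.4},
    {"offset":[0,0,0],"twist":[0,0,0],"hand":0.4},
  ],
)

```text
t: 3.28
tool_pos: [0.7005, 0.0403, 0.0336]
eef_rot: [[0.101, 0.995, -0.008], [0.995, -0.101, -0.0], [-0.001, -0.008, -1.0]]
contact_force: [-0.2, 0.0, -2.0]
width: 0.663
gripper_force: 25.0
```

>>> jog_arm(
  increments=[
    {"offset":[0.2,0,-1.2],"twist":[0,0,0],"hand":0.4},
    {"offset":[0,0,-0.6],"twist":[0,0,0],"hand":0.4},
    {"offset":[0,0,0],"twist":[0,0,0],"hand":0.4},
  ],
)

```text
t: 3.65
tool_pos: [0.7046, 0.0408, 0.0189]
eef_rot: [[0.101, 0.995, -0.001], [0.995, -0.101, -0.0], [-0.0, -0.0, -1.0]]
contact_force: [0.6, 0.2, -2.8]
width: 0.663
gripper_force: 25.0
```

>>> jog_arm(
  increments=[
    {"offset":[-0.1,0,-0.4],"twist":[0,0,0],"hand":0.4},
    {"offset":[0,0,-0.1],"twist":[0,0,0],"hand":0.4},
    {"offset":[0,0,0],"twist":[0,0,0],"hand":0.4},
    {"offset":[0,0,0],"twist":[0,0,0],"hand":0.4},
  ],
)

```text
t: 4.15
tool_pos: [0.7042, 0.0406, 0.0141]
eef_rot: [[0.101, 0.995, 0.0], [0.995, -0.101, 0.0], [0.0, 0.0, -1.0]]
contact_force: [0.2, 0.4, -2.7]
width: 0.659
gripper_force: 25.0
```

>>> jog_arm(
  increments=[
    {"offset":[0,0,-0.15],"twist":[0,0,0],"hand":0.4},
    {"offset":[0,0,0],"twist":[0,0,0],"hand":0.9},
    {"offset":[0,0,0],"twist":[0,0,0],"hand":1},
    {"offset":[0,0,5],"twist":[0,0,0],"hand":1},
    {"offset":[0,0,5.5],"twist":[0,0,0],"hand":1},
  ],
)

```text
t: 4.78
tool_pos: [0.7035, 0.0406, 0.1178]
eef_rot: [[0.101, 0.995, -0.002], [0.995, -0.101, -0.0], [-0.0, -0.002, -1.0]]
contact_force: [0.5, 0.1, 0.2]
width: 0.997
gripper_force: 0.0
```

>>> jog_arm(
  increments=[
    {"offset":[-3.95,4.52,0],"twist":[0,0,0],"hand":0},
    {"offset":[-3.95,4.52,0],"twist":[0,0,0],"hand":0},
    {"offset":[-3.95,4.52,0],"twist":[0,0,0],"hand":0},
    {"offset":[-3.95,4.52,0],"twist":[0,0,0],"hand":0},
    {"offset":[-3.95,4.52,0],"twist":[0,0,0],"hand":0},
  ],
)

```text
t: 5.4
tool_pos: [0.5054, 0.268, 0.118]
eef_rot: [[0.101, 0.995, 0.001], [0.995, -0.101, 0.001], [0.001, 0.001, -1.0]]
contact_force: [0.5, 1.0, -0.0]
width: 0.478
gripper_force: 0.0
```

>>> jog_arm(
  increments=[
    {"offset":[-3.95,4.5,0],"twist":[0,0,0],"hand":0},
    {"offset":[0,0,-5],"twist":[0,0,0],"hand":0},
    {"offset":[0,0,0],"twist":[0,0,0],"hand":0},
  ],
)

```text
t: 5.78
tool_pos: [0.4643, 0.3106, 0.0651]
eef_rot: [[0.099, 0.995, -0.006], [0.995, -0.099, -0.004], [-0.005, -0.006, -1.0]]
contact_force: [1.6, -0.1, 0.0]
width: 0.155
gripper_force: 0.0
```

```bash
python3 - <<'E'
from h import *
im,P=cloud("wrist");i2,P2=cloud("top")
o=np.zeros((600,800,3),np.uint8);o[:384,:512]=im;o[390:590,:400]=cv2.resize(i2[100:200,140:340],None,fx=2,fy=2);save("w2",o)
s=sense();print(s["tool_pos"],s["q"])
v,u=np.mgrid[0:384,0:512];z=P2[...,2]
m=(u>190)&(u<240)&(v>110)&(v<160)&(z>.035)&(z<.07);print("jar",m.sum(),np.nanmedian(P2[m],0))
E
```

```text
[0.46774144 0.31157564 0.06821939] [ 3.25022375e+01  2.46313229e+01  1.02963879e+02 -1.27175383e-02
  5.23676148e+01  3.83213602e+01]
jar 213 [0.70601827 0.03919876 0.04919641]
```

View pics/w2.png

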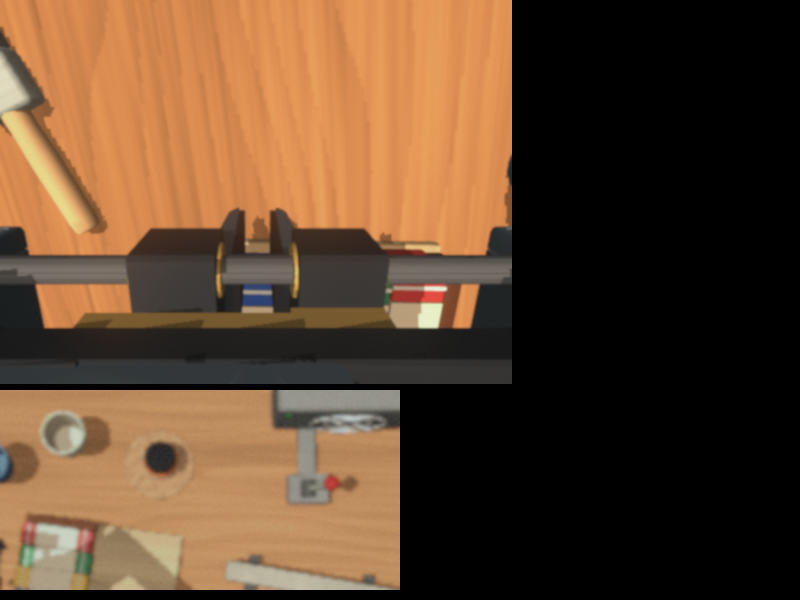

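The jar stands at (0.706, 0.039) on the mat, and the tool is in line with blue. Now I push the blue bar out.

>>> jog_arm(
  increments=[
    {"offset":[-0.1,0,-4.4],"twist":[0,0,0],"hand":0},
    {"offset":[0,0,0],"twist":[0,0,0],"hand":0},
    {"offset":[-0.2,-2,0],"twist":[0,0,0],"hand":0},
    {"offset":[-0.3,-2.5,0],"twist":[0,0,0],"hand":0},
    {"offset":[-0.3,-2.5,0],"twist":[0,0,0],"hand":0},
  ],
)

```text
t: 6.5
tool_pos: [0.4591, 0.2403, 0.0253]
eef_rot: [[0.102, 0.995, 0.004], [0.995, -0.102, 0.002], [0.002, 0.003, -1.0]]
contact_force: [0.2, 2.0, 1.4]
width: 0.005
gripper_force: 1.3
```

>>> jog_arm(
  increments=[
    {"offset":[-0.2,-2.2,0],"twist":[0,0,0],"hand":0},
    {"offset":[-0.15,-1.4,0],"twist":[0,0,0],"hand":0},
    {"offset":[0,0,0],"twist":[0,0,0],"hand":0},
  ],
)

```text
t: 6.88
tool_pos: [0.4541, 0.2041, 0.0236]
eef_rot: [[0.102, 0.995, -0.001], [0.995, -0.102, -0.001], [-0.001, -0.001, -1.0]]
contact_force: [-0.8, 0.2, -0.2]
width: 0.006
gripper_force: 0.0
```

>>> jog_arm(
  increments=[
    {"offset":[0,0.3,6],"twist":[0,0,0],"hand":0},
    {"offset":[0,0,3.4],"twist":[0,0,0],"hand":0.5},
    {"offset":[-0.4,-3.9,0],"twist":[0,0,0],"hand":1},
    {"offset":[-0.4,-3.9,0],"twist":[0,0,0],"hand":1},
    {"offset":[0,0,0],"twist":[0,0,0],"hand":1},
  ],
)

```text
t: 7.5
tool_pos: [0.4457, 0.129, 0.1172]
eef_rot: [[0.103, 0.995, -0.001], [0.995, -0.103, -0.001], [-0.001, -0.001, -1.0]]
contact_force: [0.2, -0.3, -0.2]
width: 0.411
gripper_force: 0.0
```

```bash
cat >> h.py <<'E'
def bars(P,im,z0,z1):
    """lengthwise rect of each painted bar found as component of height band"""
    m=((P[...,2]>z0)&(P[...,2]<z1)).astype(np.uint8)
    n,l,st,c=cv2.connectedComponentsWithStats(m)
    for i in range(1,n):
        if st[i,4]>400:
            q=P[l==i];r=cv2.minAreaRect((q[:,:2]*1000).astype(np.float32));print(st[i].tolist(),np.round([*r[0],*r[1],r[2]],1),round(float(q[:,2].mean()),4))
E
python3 - <<'E'
from h import *
s=sense();print(s["tool_pos"]);im,P=cloud("wrist");save("w3",im);bars(P,im,.038,.055)
for (u,v) in [(200,150),(250,150),(230,100),(260,220)]:print(u,v,np.round(P[v,u],4))
E
```

```text
[0.44570031 0.12902963 0.11724053]
[211, 0, 68, 255, 8564] [441.9 180.8 194.6  50.7  83.9] 0.0445
[280, 0, 181, 167, 27387] [535.7 208.9 118.8 126.1  83.4] 0.0461
200 150 [0.3971 0.1711 0.0019]
250 150 [0.4444 0.1721 0.0467]
230 100 [0.4332 0.2108 0.0408]
260 220 [0.4463 0.1138 0.0462]
```

View pics/w3.png

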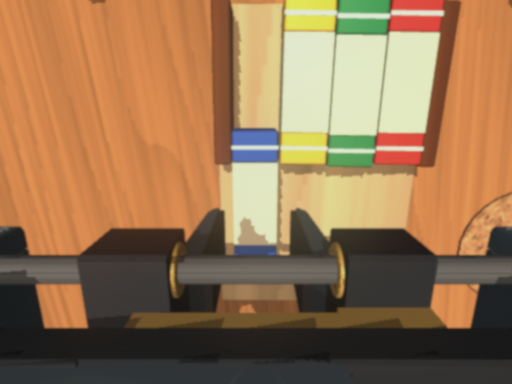

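The blue bar is out, with its far end at (255,130), and it sits between the fingers. I'll grasp it.

>>> jog_arm(
  increments=[
    {"offset":[0,0,0],"twist":[0,0,0],"hand":0.7},
    {"offset":[-0.1,-0.2,-5],"twist":[0,0,0],"hand":0.7},
    {"offset":[0,0,-5],"twist":[0,0,0],"hand":0.7},
    {"offset":[0,0,0],"twist":[0,0,0],"hand":0.7},
    {"offset":[0,0,0],"twist":[0,0,0],"hand":0.2},
  ],
  newtons=30,
)

```text
t: 8.18
tool_pos: [0.4468, 0.1295, 0.0186]
eef_rot: [[0.1, 0.995, 0.002], [0.995, -0.1, 0.001], [0.001, 0.002, -1.0]]
contact_force: [0.0, -0.3, 0.8]
width: 0.621
gripper_force: 0.0
```

>>> jog_arm(
  increments=[
    {"offset":[0,0,0],"twist":[0,0,0],"hand":0.2},
    {"offset":[0,0,0],"twist":[0,0,0],"hand":0.2},
    {"offset":[0,0,0],"twist":[0,0,0],"hand":0.2},
    {"offset":[0,0,2],"twist":[0,0,0],"hand":0.2},
    {"offset":[0,0,4],"twist":[0,0,0],"hand":0.2},
  ],
)

```text
t: 8.8
tool_pos: [0.4444, 0.1282, 0.0773]
eef_rot: [[0.101, 0.995, -0.003], [0.995, -0.101, -0.001], [-0.001, -0.003, -1.0]]
contact_force: [0.5, -0.4, -1.1]
width: 0.39
gripper_force: 30.0
```

>>> jog_arm(
  increments=[
    {"offset":[0.43,-5.0,0.5],"twist":[0,0,-10.3],"hand":0.2},
    {"offset":[0.43,-5.0,0.5],"twist":[0,0,-10.3],"hand":0.2},
    {"offset":[0.43,-5.0,0.5],"twist":[0,0,-10.3],"hand":0.2},
    {"offset":[0.43,-5.0,0.5],"twist":[0,0,-10.3],"hand":0.2},
    {"offset":[0.43,-5.0,0.5],"twist":[0,0,-10.3],"hand":0.2},
  ],
)

```text
t: 9.43
tool_pos: [0.4671, -0.1232, 0.103]
eef_rot: [[0.845, 0.535, 0.001], [0.535, -0.845, -0.0], [0.001, 0.001, -1.0]]
contact_force: [0.6, 0.3, -2.8]
width: 0.392
gripper_force: 30.0
```

>>> jog_arm(
  increments=[
    {"offset":[0.43,-5.0,0.5],"twist":[0,0,-10.3],"hand":0.2},
    {"offset":[0.43,-5.0,0.5],"twist":[0,0,-10.3],"hand":0.2},
    {"offset":[0.43,-5.0,0.5],"twist":[0,0,-10.3],"hand":0.2},
    {"offset":[0.43,-5.0,0.5],"twist":[0,0,-10.3],"hand":0.2},
    {"offset":[0,0,0],"twist":[0,0,0],"hand":0.2},
  ],
)

```text
t: 10.05
tool_pos: [0.4847, -0.3251, 0.1229]
eef_rot: [[0.988, -0.152, 0.002], [-0.152, -0.988, -0.002], [0.002, 0.002, -1.0]]
contact_force: [-0.5, 0.4, -1.1]
width: 0.395
gripper_force: 30.0
```

```bash
python3 - <<'E'
from h import *
s=sense();print(s["tool_pos"],s["width"],s["gripper_force"]);im,P=cloud("wrist");save("w4",im)
i2,P2=cloud("top");A=cv2.resize(i2[140:260,220:380],None,fx=1.8,fy=1.8)
o=np.zeros((384,800,3),np.uint8);o[:,:512]=im;o[:216,512:800]=A;save("w4",o);np.savez("/tmp/w4",P=P,im=im)
v,u=np.mgrid[0:384,0:512];z=P2[...,2]
E
```

```text
[ 0.4846709  -0.32505776  0.1229279 ] 0.39454568839251486 30.000034868717194
```

View pics/w4.png

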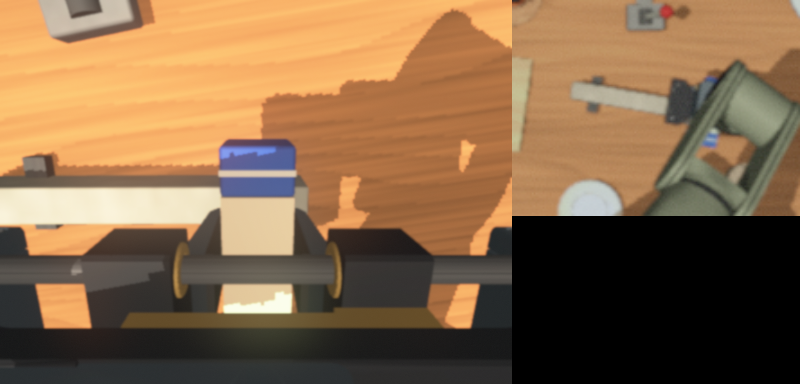

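```bash
python3 - <<'E'
from h import *
D=np.load("/tmp/w4.npz");P=D["P"]
x=np.array([.989,-.147]);y=np.array([.147,.989]);c=np.array([.4989,-.2206])
for u in (235,257,280):
    for v in (142,146,149,152,156):
        p=P[v,u];print(u,v,np.round(p,4),np.round([(p[:2]-c)@x,(p[:2]-c)@y],4))
for u in(60,150):
    col=P[170:235,u];m=np.abs(col[:,2]-.05)<.004;q=(col[m][:,:2]-c)@x;print(u,q.min(),q.max(),np.median(col[m][:,2]))
q=P[(np.abs(P[...,2]-.05)<.003)][:,:2];print("ridge y range",np.percentile((q-c)@y,[0,1,99,100]))
E
```

```text
235 142 [ 0.5418 -0.321   0.1358] [ 0.0572 -0.093 ]
235 146 [ 0.5412 -0.3218  0.1495] [ 0.0567 -0.0939]
235 149 [ 0.5399 -0.3216  0.15  ] [ 0.0554 -0.0939]
235 152 [ 0.5387 -0.3215  0.1514] [ 0.0542 -0.094 ]
235 156 [ 0.5368 -0.3211  0.1505] [ 0.0522 -0.0939]
257 142 [ 0.5401 -0.332   0.1358] [ 0.0571 -0.1041]
257 146 [ 0.5397 -0.3319  0.1499] [ 0.0567 -0.1041]
257 149 [ 0.5383 -0.3317  0.1498] [ 0.0553 -0.1041]
257 152 [ 0.5371 -0.3315  0.1507] [ 0.0541 -0.1041]
257 156 [ 0.5352 -0.3312  0.1503] [ 0.0521 -0.1041]
280 142 [ 0.5383 -0.3435  0.1354] [ 0.057  -0.1157]
280 146 [ 0.538  -0.3424  0.1495] [ 0.0566 -0.1147]
280 149 [ 0.5368 -0.3422  0.1508] [ 0.0554 -0.1147]
280 152 [ 0.5355 -0.342   0.1511] [ 0.0541 -0.1146]
280 156 [ 0.5337 -0.3417  0.1514] [ 0.0523 -0.1146]
60 -0.01766199642616401 0.013171726492153514 0.05108107837381284
150 -0.018184261606765312 0.012819601889700993 0.050984053316943036
ridge y range [-0.14577713 -0.14286651  0.1046677   0.11037805]
```

The bar centre is within 1 mm of the ridge midline, so I lower it.

>>> jog_arm(
  increments=[
    {"offset":[0,0,-4],"twist":[0,0,0],"hand":0.2},
    {"offset":[0,0,-1.5],"twist":[0,0,0],"hand":0.2},
    {"offset":[0,0,-0.5],"twist":[0,0,0],"hand":0.2},
    {"offset":[0,0,0],"twist":[0,0,0],"hand":0.2},
    {"offset":[0,0,0],"twist":[0,0,0],"hand":0.2},
  ],
)

```text
t: 10.78
tool_pos: [0.485, -0.3217, 0.0636]
eef_rot: [[0.989, -0.147, 0.002], [-0.147, -0.989, -0.001], [0.002, 0.001, -1.0]]
contact_force: [0.0, 0.3, -1.4]
width: 0.394
gripper_force: 30.0
```

>>> jog_arm(
  increments=[
    {"offset":[0,0,-0.4],"twist":[0,0,0],"hand":0.2},
    {"offset":[0,0,0],"twist":[0,0,0],"hand":0.2},
    {"offset":[0,0,0],"twist":[0,0,0],"hand":0.2},
  ],
)

```text
t: 11.15
tool_pos: [0.4847, -0.3217, 0.0589]
eef_rot: [[0.989, -0.148, 0.001], [-0.148, -0.989, -0.001], [0.001, 0.001, -1.0]]
contact_force: [1.0, -0.1, -0.2]
width: 0.391
gripper_force: 30.0
```

>>> jog_arm(
  increments=[
    {"offset":[0,0,-0.1],"twist":[0,0,0],"hand":0.2},
    {"offset":[0,0,0],"twist":[0,0,0],"hand":0.65},
    {"offset":[0,0,0],"twist":[0,0,0],"hand":0.65},
    {"offset":[0,0,3],"twist":[0,0,0],"hand":0.65},
    {"offset":[0,0,5],"twist":[0,0,0],"hand":0.65},
  ],
)

```text
t: 11.78
tool_pos: [0.483, -0.3205, 0.1363]
eef_rot: [[0.989, -0.148, -0.005], [-0.148, -0.989, 0.003], [-0.005, -0.002, -1.0]]
contact_force: [0.6, -0.4, -0.1]
width: 0.65
gripper_force: 0.0
```

>>> jog_arm(
  increments=[
    {"offset":[0.15,5.73,-0.1],"twist":[0,0,8.43],"hand":0.5},
    {"offset":[0.16,5.73,-0.1],"twist":[0,0,8.43],"hand":0.3},
    {"offset":[0.16,5.73,-0.1],"twist":[0,0,8.43],"hand":0},
    {"offset":[0.16,5.73,-0.1],"twist":[0,0,8.43],"hand":0},
    {"offset":[0.16,5.73,-0.1],"twist":[0,0,8.43],"hand":0},
  ],
)

```text
t: 12.4
tool_pos: [0.4919, -0.0331, 0.1324]
eef_rot: [[0.83, 0.558, 0.0], [0.558, -0.83, -0.0], [0.0, 0.0, -1.0]]
contact_force: [0.3, 0.9, 0.0]
width: 0.131
gripper_force: 0.0
```

>>> jog_arm(
  increments=[
    {"offset":[0.16,5.73,-0.1],"twist":[0,0,8.43],"hand":0},
    {"offset":[0.16,5.73,-0.1],"twist":[0,0,8.43],"hand":0},
    {"offset":[0.16,5.73,-0.1],"twist":[0,0,8.43],"hand":0},
    {"offset":[0.16,5.73,-0.1],"twist":[0,0,8.43],"hand":0},
    {"offset":[0.16,5.73,-0.1],"twist":[0,0,8.43],"hand":0},
  ],
)

```text
t: 13.02
tool_pos: [0.4999, 0.2534, 0.1273]
eef_rot: [[0.24, 0.971, 0.0], [0.971, -0.24, -0.0], [-0.0, 0.0, -1.0]]
contact_force: [0.6, -0.2, -0.5]
width: 0.003
gripper_force: 0.0
```

>>> jog_arm(
  increments=[
    {"offset":[0.16,5.73,0],"twist":[0,0,8.43],"hand":0},
    {"offset":[0,0,-4],"twist":[0,0,0],"hand":0},
    {"offset":[0,0,0],"twist":[0,0,0],"hand":0},
  ],
)

```text
t: 13.4
tool_pos: [0.4992, 0.3081, 0.0845]
eef_rot: [[0.099, 0.995, -0.007], [0.995, -0.099, -0.004], [-0.005, -0.006, -1.0]]
contact_force: [-1.3, 0.2, 0.4]
width: 0.005
gripper_force: 0.0
```

```bash
cat >> h.py <<'E'
def ridge(P2,off=(0,0)):
    x=np.array([.989,-.147]);y=np.array([.147,.989]);c=np.array([.4989,-.2206])
    m=((P2[...,2]>.075)&(P2[...,2]<.1)&(np.hypot(P2[...,0]-c[0],P2[...,1]-c[1])<.2)).astype(np.uint8)
    n,l,st,_=cv2.connectedComponentsWithStats(m)
    for i in range(1,n):
        if st[i,4]>60:
            q=P2[l==i][:,:2]-c;q=np.stack([q@x,q@y],1);r=cv2.minAreaRect((q*1000).astype(np.float32));print("bar on ridge",np.round([*r[0],*r[1],r[2]],1),np.nanmedian(P2[l==i][:,2]))
def jar(P2):
    z=P2[...,2];m=(z>.035)&(z<.07)&(np.hypot(P2[...,0]-.703,P2[...,1]-.04)<.1)
    if m.any():print("jar",m.sum(),np.round(np.nanmedian(P2[m],0),4))
E
python3 - <<'E'
from h import *
s=sense();print(s["tool_pos"],s["q"]);i2,P2=cloud("top");ridge(P2);jar(P2)
E
```

```text
[0.49917746 0.30806451 0.08447201] [ 3.05647781e+01  2.57291431e+01  9.81375919e+01 -1.58288130e-02
  5.65845902e+01  3.62594296e+01]
bar on ridge [  0.  -99.7 119.5  36.7   0. ] 0.08541626183261866
jar 211 [0.7056 0.0394 0.0498]
```

>>> jog_arm(
  increments=[
    {"offset":[0,0,-6.1],"twist":[0,0,0],"hand":0},
    {"offset":[0,0,0],"twist":[0,0,0],"hand":0},
    {"offset":[-0.2,-2,0],"twist":[0,0,0],"hand":0},
    {"offset":[-0.25,-2.5,0],"twist":[0,0,0],"hand":0},
    {"offset":[-0.25,-2.5,0],"twist":[0,0,0],"hand":0},
  ],
)

```text
t: 14.08
tool_pos: [0.4961, 0.2379, 0.0291]
eef_rot: [[0.102, 0.995, 0.005], [0.995, -0.102, 0.003], [0.003, 0.004, -1.0]]
contact_force: [-0.3, 3.4, 2.3]
width: 0.006
gripper_force: 1.7
```

>>> jog_arm(
  increments=[
    {"offset":[-0.25,-2.3,0],"twist":[0,0,0],"hand":0},
    {"offset":[-0.15,-1.4,0],"twist":[0,0,0],"hand":0},
    {"offset":[0,0,0],"twist":[0,0,0],"hand":0},
  ],
)

```text
t: 14.45
tool_pos: [0.4901, 0.2001, 0.0266]
eef_rot: [[0.101, 0.995, -0.001], [0.995, -0.101, -0.001], [-0.001, -0.001, -1.0]]
contact_force: [0.0, -0.1, -0.4]
width: 0.005
gripper_force: 0.0
```

>>> jog_arm(
  increments=[
    {"offset":[0,0.3,6],"twist":[0,0,0],"hand":0},
    {"offset":[0,0,3.4],"twist":[0,0,0],"hand":0.5},
    {"offset":[-0.4,-3.9,0],"twist":[0,0,0],"hand":0.7},
    {"offset":[-0.4,-3.9,0],"twist":[0,0,0],"hand":0.7},
    {"offset":[0,0,0],"twist":[0,0,0],"hand":0.7},
  ],
)

```text
t: 15.08
tool_pos: [0.4817, 0.125, 0.12]
eef_rot: [[0.102, 0.995, -0.002], [0.995, -0.102, -0.001], [-0.002, -0.002, -1.0]]
contact_force: [-1.1, 0.5, -0.3]
width: 0.413
gripper_force: 0.0
```

```bash
cat >> h.py <<'E'
def held_row(P):
    """pushed bar in the board frame: its far end and sides"""
    a=np.radians(-6);X=np.array([np.cos(a),np.sin(a)]);Y=np.array([-X[1],X[0]]);c=np.array([.5118,.2115])-.07*Y
    t=np.array(sense()["tool_pos"])[:2]-c
    q=P[np.abs(P[...,2]-.046)<.004][:,:2]-c;bx,by=q@X,q@Y
    k=(by<.005)&(by>-.1)&(abs(bx-t@X)<.05)
    x0,x1=np.percentile(bx[k],[1,99]); j=(abs(bx-(x0+x1)/2)<.008)&(by<.125)
    print("tool bx,by",np.round([t@X,t@Y],4),"bar x",np.round([x0,x1],4),"far end y",np.percentile(by[j],99.5).round(4), "centre",(np.percentile(by[j],99.5)-.06).round(4))
E
python3 - <<'E'
from h import *
print(sense()["tool_pos"]);im,P=cloud("wrist");held_row(P);save("w5",im)
E
```

```text
[0.48173737 0.12504216 0.1200231 ]
tool bx,by [-0.0204 -0.0179] bar x [-0.0383 -0.0033] far end y 0.0385 centre -0.0215
```

>>> jog_arm(
  increments=[
    {"offset":[0,0,0],"twist":[0,0,0],"hand":0.7},
    {"offset":[0,-0.2,-5.2],"twist":[0,0,0],"hand":0.7},
    {"offset":[0,0,-5],"twist":[0,0,0],"hand":0.7},
    {"offset":[0,0,0],"twist":[0,0,0],"hand":0.7},
    {"offset":[0,0,0],"twist":[0,0,0],"hand":0.2},
  ],
)

```text
t: 15.75
tool_pos: [0.484, 0.1258, 0.0196]
eef_rot: [[0.099, 0.995, 0.002], [0.995, -0.099, 0.0], [0.001, 0.002, -1.0]]
contact_force: [1.0, -0.2, 0.6]
width: 0.62
gripper_force: 0.0
```

>>> jog_arm(
  increments=[
    {"offset":[0,0,0],"twist":[0,0,0],"hand":0.2},
    {"offset":[0,0,0],"twist":[0,0,0],"hand":0.2},
    {"offset":[0,0,0],"twist":[0,0,0],"hand":0.2},
    {"offset":[0,0,2],"twist":[0,0,0],"hand":0.2},
    {"offset":[0,0,4],"twist":[0,0,0],"hand":0.2},
  ],
)

```text
t: 16.38
tool_pos: [0.4813, 0.1244, 0.0781]
eef_rot: [[0.1, 0.995, -0.004], [0.995, -0.1, -0.001], [-0.001, -0.004, -1.0]]
contact_force: [1.0, 0.7, -2.3]
width: 0.393
gripper_force: 30.0
```

>>> jog_arm(
  increments=[
    {"offset":[0.15,-4.2,0.5],"twist":[0,0,-10.3],"hand":0.2},
    {"offset":[0.15,-4.2,0.5],"twist":[0,0,-10.3],"hand":0.2},
    {"offset":[0.15,-4.2,0.5],"twist":[0,0,-10.3],"hand":0.2},
    {"offset":[0.15,-4.2,0.5],"twist":[0,0,-10.3],"hand":0.2},
    {"offset":[0.15,-4.2,0.5],"twist":[0,0,-10.3],"hand":0.2},
  ],
)

```text
t: 17.0
tool_pos: [0.49, -0.0865, 0.1039]
eef_rot: [[0.844, 0.536, 0.001], [0.536, -0.844, -0.0], [0.0, 0.001, -1.0]]
contact_force: [0.8, 0.7, -2.6]
width: 0.397
gripper_force: 30.0
```

>>> jog_arm(
  increments=[
    {"offset":[0.15,-4.2,0.5],"twist":[0,0,-10.3],"hand":0.2},
    {"offset":[0.15,-4.2,0.5],"twist":[0,0,-10.3],"hand":0.2},
    {"offset":[0.15,-4.2,0.5],"twist":[0,0,-10.3],"hand":0.2},
    {"offset":[0.15,-4.2,0.5],"twist":[0,0,-10.3],"hand":0.2},
    {"offset":[0,0,0],"twist":[0,0,0],"hand":0.2},
  ],
)

```text
t: 17.62
tool_pos: [0.4965, -0.256, 0.1239]
eef_rot: [[0.989, -0.151, 0.002], [-0.151, -0.989, -0.002], [0.002, 0.001, -1.0]]
contact_force: [-0.2, 1.0, -2.7]
width: 0.393
gripper_force: 30.0
```

```bash
cat >> h.py <<'E'
def held_ridge(P):
    """carried bar against the ridge, ridge frame (uses the same camera for both)"""
    x=np.array([.989,-.147]);y=np.array([.147,.989]);c=np.array([.4989,-.2206]);s=sense();t=np.array(s["tool_pos"])
    q=P[...,:2]-c;rx,ry=q@x,q@y;tr=np.array([(t[:2]-c)@x,(t[:2]-c)@y])
    m=(abs(P[...,2]-t[2]-.0275)<.008)&(abs(ry-tr[1])<.03)&(rx>tr[0]+.03)&(rx<tr[0]+.1)
    mid=m&(abs(ry-np.nanmedian(ry[m]))<.01)
    g=(abs(P[...,2]-.05)<.004)&(abs(rx)<.03)
    print("tool",tr.round(4),t[2].round(4),"w",round(s["width"],3),"bar end",np.percentile(rx[mid],99).round(4),"side y",np.percentile(ry[m],[2,98]).round(4),"top z",np.nanmedian(P[...,2][m]).round(4),"ridge x",np.percentile(rx[g],[2,98]).round(4) if g.any() else None)
    gm=np.percentile(rx[g],[2,98]).mean() if g.any() else 0
    print("bar centre - ridge mid",(np.percentile(rx[mid],99)-.06-gm).round(4))
E
python3 - <<'E'
from h import *
im,P=cloud("wrist");save("w6",im);held_ridge(P)
P=np.load("/tmp/w4.npz")["P"];
E
```

```text
tool [ 0.002  -0.0336] 0.1235 w 0.39 bar end 0.0587 side y [-0.0513 -0.0171] top z 0.1509 ridge x [-0.0174  0.0129]
bar centre - ridge mid 0.001
```

Aligned within 1 mm. I lower it now.

>>> jog_arm(
  increments=[
    {"offset":[-0.1,0,-4],"twist":[0,0,0],"hand":0.2},
    {"offset":[0,0,-1.5],"twist":[0,0,0],"hand":0.2},
    {"offset":[0,0,-0.5],"twist":[0,0,0],"hand":0.2},
    {"offset":[0,0,-0.3],"twist":[0,0,0],"hand":0.2},
    {"offset":[0,0,0],"twist":[0,0,0],"hand":0.2},
  ],
)

```text
t: 18.3
tool_pos: [0.4958, -0.2532, 0.0612]
eef_rot: [[0.989, -0.147, 0.001], [-0.147, -0.989, -0.001], [0.001, 0.001, -1.0]]
contact_force: [0.7, 0.3, -3.2]
width: 0.393
gripper_force: 30.0
```

>>> jog_arm(
  increments=[
    {"offset":[0,0,-0.25],"twist":[0,0,0],"hand":0.2},
    {"offset":[0,0,-0.1],"twist":[0,0,0],"hand":0.2},
    {"offset":[0,0,0],"twist":[0,0,0],"hand":0.2},
  ],
)

```text
t: 18.68
tool_pos: [0.4961, -0.2535, 0.0598]
eef_rot: [[0.989, -0.147, 0.003], [-0.147, -0.989, -0.001], [0.003, 0.001, -1.0]]
contact_force: [-2.4, 1.7, 11.8]
width: 0.385
gripper_force: 30.0
```

>>> jog_arm(
  increments=[
    {"offset":[0,0,0.1],"twist":[0,0,0],"hand":0.2},
    {"offset":[0,0,0],"twist":[0,0,0],"hand":0.6},
    {"offset":[0,0,0],"twist":[0,0,0],"hand":0.6},
    {"offset":[0,0,3],"twist":[0,0,0],"hand":0.6},
    {"offset":[0,0,5],"twist":[0,0,0],"hand":0.6},
  ],
)

```text
t: 19.3
tool_pos: [0.4941, -0.2525, 0.1369]
eef_rot: [[0.989, -0.147, -0.004], [-0.147, -0.989, 0.002], [-0.005, -0.002, -1.0]]
contact_force: [0.9, -0.2, 0.7]
width: 0.601
gripper_force: 0.0
```

>>> jog_arm(
  increments=[
    {"offset":[0.43,5.58,-0.1],"twist":[0,0,9.27],"hand":0.5},
    {"offset":[0.43,5.58,-0.1],"twist":[0,0,9.27],"hand":0.3},
    {"offset":[0.43,5.58,-0.1],"twist":[0,0,9.27],"hand":0},
    {"offset":[0.43,5.58,-0.1],"twist":[0,0,9.27],"hand":0},
    {"offset":[0.43,5.58,-0.1],"twist":[0,0,9.27],"hand":0},
  ],
)

```text
t: 19.92
tool_pos: [0.5169, 0.0276, 0.1329]
eef_rot: [[0.786, 0.618, 0.0], [0.618, -0.786, -0.0], [0.0, 0.0, -1.0]]
contact_force: [0.8, -0.3, 0.8]
width: 0.095
gripper_force: 0.0
```

>>> jog_arm(
  increments=[
    {"offset":[0.43,5.58,-0.1],"twist":[0,0,9.27],"hand":0},
    {"offset":[0.43,5.58,-0.1],"twist":[0,0,9.27],"hand":0},
    {"offset":[0.43,5.58,-0.1],"twist":[0,0,9.27],"hand":0},
    {"offset":[0.43,5.58,-0.1],"twist":[0,0,9.27],"hand":0},
    {"offset":[0.43,5.58,0],"twist":[0,0,9.27],"hand":0},
  ],
)

```text
t: 20.55
tool_pos: [0.5383, 0.3067, 0.1286]
eef_rot: [[0.095, 0.995, 0.0], [0.995, -0.095, -0.0], [-0.0, 0.0, -1.0]]
contact_force: [0.4, -0.5, 0.4]
width: 0.005
gripper_force: 0.0
```

>>> jog_arm(
  increments=[
    {"offset":[0,0,-4],"twist":[0,0,0],"hand":0},
    {"offset":[0,0,0],"twist":[0,0,0],"hand":0},
    {"offset":[0,0,0],"twist":[0,0,0],"hand":0},
  ],
)

```text
t: 20.92
tool_pos: [0.5388, 0.3046, 0.0897]
eef_rot: [[0.101, 0.995, 0.001], [0.995, -0.101, 0.0], [0.0, 0.001, -1.0]]
contact_force: [0.3, -0.6, -0.1]
width: 0.009
gripper_force: 0.0
```

```bash
python3 - <<'E'
from h import *
s=sense();print(s["tool_pos"]);i2,P2=cloud("top");ridge(P2);jar(P2)
E
```

```text
[0.53875884 0.30460166 0.08967147]
bar on ridge [  1.2 -30.5 119.6  36.9   0.6] 0.08491180739513113
bar on ridge [  0.  -99.8  36.7 119.6  89.9] 0.08527154096120564
jar 209 [0.7059 0.0394 0.0493]
```

>>> jog_arm(
  increments=[
    {"offset":[0,0,-6.4],"twist":[0,0,0],"hand":0},
    {"offset":[0,0,0],"twist":[0,0,0],"hand":0},
    {"offset":[-0.2,-2,0],"twist":[0,0,0],"hand":0},
    {"offset":[-0.25,-2.5,0],"twist":[0,0,0],"hand":0},
    {"offset":[-0.25,-2.5,0],"twist":[0,0,0],"hand":0},
  ],
)

```text
t: 21.6
tool_pos: [0.5326, 0.234, 0.0289]
eef_rot: [[0.101, 0.995, 0.005], [0.995, -0.101, 0.003], [0.003, 0.004, -1.0]]
contact_force: [-0.3, 4.2, 2.9]
width: 0.003
gripper_force: 1.9
```

>>> jog_arm(
  increments=[
    {"offset":[-0.25,-2.3,0],"twist":[0,0,0],"hand":0},
    {"offset":[-0.15,-1.4,0],"twist":[0,0,0],"hand":0},
    {"offset":[0,0,0],"twist":[0,0,0],"hand":0},
  ],
)

```text
t: 21.98
tool_pos: [0.5264, 0.196, 0.0262]
eef_rot: [[0.102, 0.995, -0.002], [0.995, -0.102, -0.002], [-0.002, -0.002, -1.0]]
contact_force: [0.5, -0.6, -0.1]
width: 0.005
gripper_force: 0.0
```

>>> jog_arm(
  increments=[
    {"offset":[0,0.3,6],"twist":[0,0,0],"hand":0},
    {"offset":[0,0,3.4],"twist":[0,0,0],"hand":0.5},
    {"offset":[-0.4,-3.9,0],"twist":[0,0,0],"hand":0.7},
    {"offset":[-0.4,-3.9,0],"twist":[0,0,0],"hand":0.7},
    {"offset":[0,0,0],"twist":[0,0,0],"hand":0.7},
  ],
)

```text
t: 22.6
tool_pos: [0.5183, 0.121, 0.1199]
eef_rot: [[0.102, 0.995, -0.002], [0.995, -0.102, -0.001], [-0.002, -0.002, -1.0]]
contact_force: [0.5, 0.6, 0.5]
width: 0.416
gripper_force: 0.0
```

```bash
python3 - <<'E'
from h import *
print(sense()["tool_pos"]);im,P=cloud("wrist");held_row(P);save("w7",im)
E
```

```text
[0.51826058 0.12099123 0.1198877 ]
tool bx,by [ 0.0163 -0.018 ] bar x [-0.0017  0.0332] far end y 0.0383 centre -0.0217
```

Same geometry as yellow, so I repeat the grasp.

>>> jog_arm(
  increments=[
    {"offset":[0,0,0],"twist":[0,0,0],"hand":0.7},
    {"offset":[0,-0.2,-5.2],"twist":[0,0,0],"hand":0.7},
    {"offset":[0,0,-5],"twist":[0,0,0],"hand":0.7},
    {"offset":[0,0,0],"twist":[0,0,0],"hand":0.7},
    {"offset":[0,0,0],"twist":[0,0,0],"hand":0.2},
  ],
)

```text
t: 23.28
tool_pos: [0.5206, 0.1217, 0.0197]
eef_rot: [[0.099, 0.995, 0.002], [0.995, -0.099, 0.0], [0.001, 0.002, -1.0]]
contact_force: [-0.1, -0.7, 0.5]
width: 0.62
gripper_force: 0.0
```

>>> jog_arm(
  increments=[
    {"offset":[0,0,0],"twist":[0,0,0],"hand":0.2},
    {"offset":[0,0,0],"twist":[0,0,0],"hand":0.2},
    {"offset":[0,0,0],"twist":[0,0,0],"hand":0.2},
    {"offset":[0,0,2],"twist":[0,0,0],"hand":0.2},
    {"offset":[0,0,4],"twist":[0,0,0],"hand":0.2},
  ],
)

```text
t: 23.9
tool_pos: [0.5178, 0.1205, 0.0779]
eef_rot: [[0.1, 0.995, -0.004], [0.995, -0.1, -0.001], [-0.001, -0.004, -1.0]]
contact_force: [0.3, -0.3, -2.7]
width: 0.397
gripper_force: 30.0
```

>>> jog_arm(
  increments=[
    {"offset":[-0.15,-3.4,0.5],"twist":[0,0,-10.3],"hand":0.2},
    {"offset":[-0.15,-3.4,0.5],"twist":[0,0,-10.3],"hand":0.2},
    {"offset":[-0.15,-3.4,0.5],"twist":[0,0,-10.3],"hand":0.2},
    {"offset":[-0.15,-3.4,0.5],"twist":[0,0,-10.3],"hand":0.2},
    {"offset":[-0.15,-3.4,0.5],"twist":[0,0,-10.3],"hand":0.2},
  ],
)

```text
t: 24.52
tool_pos: [0.5115, -0.0503, 0.1038]
eef_rot: [[0.844, 0.536, 0.001], [0.536, -0.844, -0.0], [0.0, 0.001, -1.0]]
contact_force: [-0.0, -0.8, -2.5]
width: 0.392
gripper_force: 30.0
```

>>> jog_arm(
  increments=[
    {"offset":[-0.15,-3.4,0.5],"twist":[0,0,-10.3],"hand":0.2},
    {"offset":[-0.15,-3.4,0.5],"twist":[0,0,-10.3],"hand":0.2},
    {"offset":[-0.15,-3.4,0.5],"twist":[0,0,-10.3],"hand":0.2},
    {"offset":[-0.15,-3.4,0.5],"twist":[0,0,-10.3],"hand":0.2},
    {"offset":[0,0,0],"twist":[0,0,0],"hand":0.2},
  ],
)

```text
t: 25.15
tool_pos: [0.5059, -0.1873, 0.124]
eef_rot: [[0.989, -0.15, 0.002], [-0.15, -0.989, -0.001], [0.002, 0.001, -1.0]]
contact_force: [0.4, 0.8, -2.5]
width: 0.392
gripper_force: 30.0
```

```bash
python3 - <<'E'
from h import *
im,P=cloud("wrist");save("w8",im);held_ridge(P)
E
```

```text
tool [0.0014 0.0353] 0.1236 w 0.394 bar end 0.0576 side y [0.0181 0.0522] top z 0.1509 ridge x [-0.0178  0.013 ]
bar centre - ridge mid -0.0
```

>>> jog_arm(
  increments=[
    {"offset":[0,0,-4],"twist":[0,0,0],"hand":0.2},
    {"offset":[0,0,-1.5],"twist":[0,0,0],"hand":0.2},
    {"offset":[0,0,-0.5],"twist":[0,0,0],"hand":0.2},
    {"offset":[0,0,-0.4],"twist":[0,0,0],"hand":0.2},
    {"offset":[0,0,-0.1],"twist":[0,0,0],"hand":0.2},
  ],
)

```text
t: 25.82
tool_pos: [0.5067, -0.1851, 0.0599]
eef_rot: [[0.989, -0.147, 0.002], [-0.147, -0.989, -0.001], [0.002, 0.0, -1.0]]
contact_force: [-2.1, 0.7, 7.8]
width: 0.394
gripper_force: 30.0
```

>>> jog_arm(
  increments=[
    {"offset":[0,0,0],"twist":[0,0,0],"hand":0.2},
    {"offset":[0,0,0],"twist":[0,0,0],"hand":0.2},
  ],
)

```text
t: 26.08
tool_pos: [0.5067, -0.1851, 0.0599]
eef_rot: [[0.989, -0.147, 0.002], [-0.147, -0.989, -0.0], [0.003, 0.0, -1.0]]
contact_force: [-0.7, 1.6, 6.3]
width: 0.393
gripper_force: 30.0
```

>>> jog_arm(
  increments=[
    {"offset":[0,0,0.1],"twist":[0,0,0],"hand":0.2},
    {"offset":[0,0,0],"twist":[0,0,0],"hand":0.6},
    {"offset":[0,0,0],"twist":[0,0,0],"hand":0.6},
    {"offset":[0,0,3],"twist":[0,0,0],"hand":0.6},
    {"offset":[0,0,5],"twist":[0,0,0],"hand":0.6},
  ],
)

```text
t: 26.7
tool_pos: [0.5045, -0.1848, 0.1387]
eef_rot: [[0.989, -0.147, -0.004], [-0.147, -0.989, 0.001], [-0.005, -0.001, -1.0]]
contact_force: [1.0, 1.0, 0.4]
width: 0.601
gripper_force: 0.0
```

>>> jog_arm(
  increments=[
    {"offset":[0.77,5.39,-0.1],"twist":[0,0,10.3],"hand":0.5},
    {"offset":[0.77,5.39,-0.1],"twist":[0,0,10.3],"hand":0.3},
    {"offset":[0.77,5.39,-0.1],"twist":[0,0,10.3],"hand":0},
    {"offset":[0.77,5.39,-0.1],"twist":[0,0,10.3],"hand":0},
    {"offset":[0.77,5.39,-0.1],"twist":[0,0,10.3],"hand":0},
  ],
)

```text
t: 27.32
tool_pos: [0.5445, 0.086, 0.1345]
eef_rot: [[0.727, 0.687, 0.001], [0.687, -0.727, -0.0], [0.0, 0.001, -1.0]]
contact_force: [1.0, -0.4, -0.2]
width: 0.091
gripper_force: 0.0
```

>>> jog_arm(
  increments=[
    {"offset":[0.77,5.39,-0.1],"twist":[0,0,10.3],"hand":0},
    {"offset":[0.77,5.39,-0.1],"twist":[0,0,10.3],"hand":0},
    {"offset":[0.77,5.39,-0.1],"twist":[0,0,10.3],"hand":0},
    {"offset":[0.77,5.39,-0.1],"twist":[0,0,10.3],"hand":0},
    {"offset":[0,0,0],"twist":[0,0,0],"hand":0},
  ],
)

```text
t: 27.95
tool_pos: [0.5751, 0.3035, 0.1297]
eef_rot: [[0.096, 0.995, 0.0], [0.995, -0.096, 0.001], [0.001, 0.0, -1.0]]
contact_force: [0.5, -0.3, 0.2]
width: 0.009
gripper_force: 0.0
```

>>> jog_arm(
  increments=[
    {"offset":[0,0,-4],"twist":[0,0,0],"hand":0},
    {"offset":[0,0,0],"twist":[0,0,0],"hand":0},
    {"offset":[0,0,0],"twist":[0,0,0],"hand":0},
  ],
)

```text
t: 28.32
tool_pos: [0.5756, 0.2994, 0.0915]
eef_rot: [[0.102, 0.995, 0.001], [0.995, -0.102, 0.0], [0.0, 0.001, -1.0]]
contact_force: [0.4, 0.1, 0.3]
width: 0.006
gripper_force: 0.0
```

```bash
python3 - <<'E'
from h import *
s=sense();print(s["tool_pos"]);i2,P2=cloud("top");ridge(P2);jar(P2)
E
```

```text
[0.57563745 0.29942027 0.09145027]
bar on ridge [  0.5  38.2 119.4  36.2   0.2] 0.08520255250690727
bar on ridge [  0.9 -30.8  36.3 119.   89.9] 0.08524247752330294
bar on ridge [  0.2 -99.6 119.7  36.7   0.3] 0.08481143782184801
jar 212 [0.7053 0.0392 0.0493]
```

>>> jog_arm(
  increments=[
    {"offset":[0,0,-6.6],"twist":[0,0,0],"hand":0},
    {"offset":[0,0,0],"twist":[0,0,0],"hand":0},
    {"offset":[-0.2,-2,0],"twist":[0,0,0],"hand":0},
    {"offset":[-0.25,-2.5,0],"twist":[0,0,0],"hand":0},
    {"offset":[-0.25,-2.5,0],"twist":[0,0,0],"hand":0},
  ],
)

```text
t: 29.0
tool_pos: [0.5695, 0.2292, 0.0305]
eef_rot: [[0.101, 0.995, 0.005], [0.995, -0.101, 0.003], [0.003, 0.005, -1.0]]
contact_force: [0.9, 4.9, 3.6]
width: 0.003
gripper_force: 2.2
```

>>> jog_arm(
  increments=[
    {"offset":[-0.25,-2.2,0],"twist":[0,0,0],"hand":0},
    {"offset":[-0.15,-1.4,0],"twist":[0,0,0],"hand":0},
    {"offset":[0,0,0],"twist":[0,0,0],"hand":0},
  ],
)

```text
t: 29.38
tool_pos: [0.5633, 0.1919, 0.0276]
eef_rot: [[0.101, 0.995, -0.002], [0.995, -0.101, -0.002], [-0.002, -0.002, -1.0]]
contact_force: [-0.7, 0.8, -0.8]
width: 0.008
gripper_force: 0.0
```

>>> jog_arm(
  increments=[
    {"offset":[0,0.3,6],"twist":[0,0,0],"hand":0},
    {"offset":[0,0,3.4],"twist":[0,0,0],"hand":0.5},
    {"offset":[-0.4,-3.9,0],"twist":[0,0,0],"hand":0.7},
    {"offset":[-0.4,-3.9,0],"twist":[0,0,0],"hand":0.7},
    {"offset":[0,0,0],"twist":[0,0,0],"hand":0.7},
  ],
)

```text
t: 30.0
tool_pos: [0.555, 0.1168, 0.1213]
eef_rot: [[0.102, 0.995, -0.003], [0.995, -0.102, -0.002], [-0.002, -0.002, -1.0]]
contact_force: [0.8, 0.4, -0.3]
width: 0.412
gripper_force: 0.0
```

```bash
python3 - <<'E'
from h import *
print(sense()["tool_pos"]);im,P=cloud("wrist");held_row(P);save("w9",im)
E
```

```text
[0.55500699 0.11680954 0.12125602]
tool bx,by [ 0.0532 -0.0182] bar x [0.0357 0.0705] far end y 0.0384 centre -0.0216
```

View pics/w9.png

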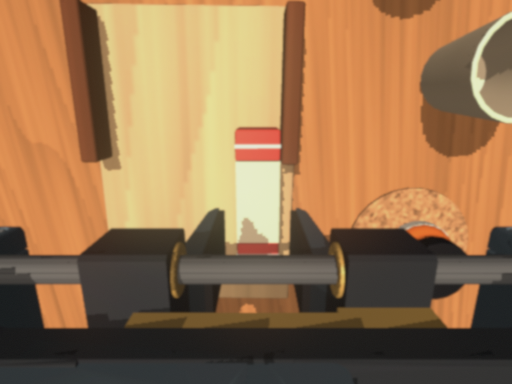

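The red bar at (258,200) is centred between the fingers. I'll grasp it.

>>> jog_arm(
  increments=[
    {"offset":[0,0,0],"twist":[0,0,0],"hand":0.7},
    {"offset":[0,-0.2,-5.3],"twist":[0,0,0],"hand":0.7},
    {"offset":[0,0,-5],"twist":[0,0,0],"hand":0.7},
    {"offset":[0,0,0],"twist":[0,0,0],"hand":0.7},
    {"offset":[0,0,0],"twist":[0,0,0],"hand":0.2},
  ],
)

```text
t: 30.68
tool_pos: [0.5574, 0.1179, 0.0203]
eef_rot: [[0.099, 0.995, 0.002], [0.995, -0.099, 0.0], [0.001, 0.002, -1.0]]
contact_force: [0.8, 0.2, 0.4]
width: 0.621
gripper_force: 0.0
```

>>> jog_arm(
  increments=[
    {"offset":[0,0,0],"twist":[0,0,0],"hand":0.2},
    {"offset":[0,0,0],"twist":[0,0,0],"hand":0.2},
    {"offset":[0,0,0],"twist":[0,0,0],"hand":0.2},
    {"offset":[0,0,2],"twist":[0,0,0],"hand":0.2},
    {"offset":[0,0,4],"twist":[0,0,0],"hand":0.2},
  ],
)

```text
t: 31.3
tool_pos: [0.5544, 0.1166, 0.0781]
eef_rot: [[0.1, 0.995, -0.004], [0.995, -0.1, -0.001], [-0.001, -0.004, -1.0]]
contact_force: [1.5, 0.3, -2.5]
width: 0.392
gripper_force: 30.0
```

>>> jog_arm(
  increments=[
    {"offset":[-0.45,-2.6,0.5],"twist":[0,0,-10.3],"hand":0.2},
    {"offset":[-0.45,-2.6,0.5],"twist":[0,0,-10.3],"hand":0.2},
    {"offset":[-0.45,-2.6,0.5],"twist":[0,0,-10.3],"hand":0.2},
    {"offset":[-0.45,-2.6,0.5],"twist":[0,0,-10.3],"hand":0.2},
    {"offset":[-0.45,-2.6,0.5],"twist":[0,0,-10.3],"hand":0.2},
  ],
)

```text
t: 31.92
tool_pos: [0.5331, -0.014, 0.1041]
eef_rot: [[0.844, 0.536, 0.0], [0.536, -0.844, -0.0], [-0.0, 0.0, -1.0]]
contact_force: [-0.4, -0.0, -2.9]
width: 0.391
gripper_force: 30.0
```

>>> jog_arm(
  increments=[
    {"offset":[-0.45,-2.6,0.5],"twist":[0,0,-10.3],"hand":0.2},
    {"offset":[-0.45,-2.6,0.5],"twist":[0,0,-10.3],"hand":0.2},
    {"offset":[-0.45,-2.6,0.5],"twist":[0,0,-10.3],"hand":0.2},
    {"offset":[-0.45,-2.6,0.5],"twist":[0,0,-10.3],"hand":0.2},
    {"offset":[0,0,0],"twist":[0,0,0],"hand":0.2},
  ],
)

```text
t: 32.55
tool_pos: [0.5153, -0.1185, 0.1243]
eef_rot: [[0.989, -0.149, 0.001], [-0.149, -0.989, -0.001], [0.001, 0.001, -1.0]]
contact_force: [-1.1, 0.2, -4.1]
width: 0.391
gripper_force: 30.0
```

```bash
python3 - <<'E'
from h import *
im,P=cloud("wrist");save("w10",im);held_ridge(P)
E
```

```text
tool [0.001  0.1044] 0.124 w 0.391 bar end 0.0569 side y [0.0875 0.1217] top z 0.1506 ridge x [-0.0192  0.0231]
bar centre - ridge mid -0.005
```

>>> jog_arm(
  increments=[
    {"offset":[0,0,-4],"twist":[0,0,0],"hand":0.2},
    {"offset":[0,0,-1.5],"twist":[0,0,0],"hand":0.2},
    {"offset":[0,0,-0.5],"twist":[0,0,0],"hand":0.2},
    {"offset":[0,0,-0.4],"twist":[0,0,0],"hand":0.2},
    {"offset":[0,0,-0.1],"twist":[0,0,0],"hand":0.2},
  ],
)

```text
t: 33.22
tool_pos: [0.5165, -0.1169, 0.0605]
eef_rot: [[0.989, -0.147, 0.002], [-0.147, -0.989, -0.0], [0.002, -0.0, -1.0]]
contact_force: [-1.7, 2.7, 8.5]
width: 0.395
gripper_force: 30.0
```

>>> jog_arm(
  increments=[
    {"offset":[0,0,0],"twist":[0,0,0],"hand":0.2},
    {"offset":[0,0,0],"twist":[0,0,0],"hand":0.2},
  ],
)

```text
t: 33.48
tool_pos: [0.5165, -0.1169, 0.0605]
eef_rot: [[0.989, -0.147, 0.003], [-0.147, -0.989, -0.0], [0.003, -0.0, -1.0]]
contact_force: [-1.1, 2.1, 6.3]
width: 0.392
gripper_force: 30.0
```

>>> jog_arm(
  increments=[
    {"offset":[0,0,0.1],"twist":[0,0,0],"hand":0.2},
    {"offset":[0,0,0],"twist":[0,0,0],"hand":0.6},
    {"offset":[0,0,0],"twist":[0,0,0],"hand":0.6},
    {"offset":[0,0,5],"twist":[0,0,0],"hand":0.6},
    {"offset":[0,0,6],"twist":[0,0,0],"hand":0.6},
  ],
)

```text
t: 34.1
tool_pos: [0.5148, -0.1169, 0.1701]
eef_rot: [[0.989, -0.147, -0.003], [-0.147, -0.989, 0.001], [-0.003, -0.0, -1.0]]
contact_force: [0.7, -0.7, 0.0]
width: 0.6
gripper_force: 0.0
```

>>> jog_arm(
  increments=[
    {"offset":[3,-4,1],"twist":[0,0,0],"hand":0},
    {"offset":[3,-4,0],"twist":[0,0,0],"hand":0},
    {"offset":[2,-5,0],"twist":[0,0,0],"hand":0},
    {"offset":[0,-6,0],"twist":[0,0,0],"hand":0},
    {"offset":[0,-2.5,0],"twist":[0,0,0],"hand":0},
  ],
)

```text
t: 34.72
tool_pos: [0.5952, -0.3351, 0.1792]
eef_rot: [[0.989, -0.15, -0.001], [-0.15, -0.989, -0.001], [-0.001, 0.001, -1.0]]
contact_force: [0.1, 0.6, -0.2]
width: 0.08
gripper_force: 0.0
```

```bash
python3 - <<'E'
from h import *
s=sense();print(s["tool_pos"]);i2,P2=cloud("top");im,P=cloud("wrist");ridge(P2);jar(P2)
o=np.zeros((600,800,3),np.uint8);o[:384,:512]=im;o[390:600,:360]=cv2.resize(i2[110:215,180:360],None,fx=2,fy=2);save("w11",o)
for n,Q,I in(("top",P2,i2),("wrist",P,im)):
    h=cv2.cvtColor(I,cv2.COLOR_RGB2HSV).astype(int);m=((h[...,0]<6)|(h[...,0]>174))&(h[...,1]>170)&(h[...,2]>70)&(np.hypot(Q[...,0]-.664,Q[...,1]+.246)<.06)&(Q[...,2]>.05)
    q=Q[m];print(n,m.sum(),np.round(q.min(0),4) if m.any() else 0,np.round(q.max(0),4) if m.any() else 0)
    m=(abs(Q[...,2]-.025)<.004)&(np.hypot(Q[...,0]-.668,Q[...,1]+.21)<.07)
    r=cv2.minAreaRect((Q[m][:,:2]*1000).astype(np.float32));print(r,m.sum())
E
```

```text
[ 0.59523488 -0.33514567  0.17917538]
bar on ridge [  0.6 106.9 119.8  35.9   0.3] 0.08574599701792247
bar on ridge [  0.4  37.8  36.2 119.1  89.8] 0.08503394108448939
bar on ridge [  1.3 -30.4  36.4 119.8  89.5] 0.0850803667231117
jar 211 [0.7062 0.0394 0.0495]
top 26 [ 0.6535 -0.2531  0.099 ] [ 0.6728 -0.237   0.1135]
((662.5106811523438, -212.82058715820312), (48.855350494384766, 68.4653549194336), 1.5278695821762085) 162
wrist 686 [ 0.6339 -0.2674  0.1009] [ 0.6725 -0.2362  0.2588]
((659.9818725585938, -215.0673828125), (50.10129165649414, 69.96712493896484), 1.9813627004623413) 2394
```

View pics/w11.png

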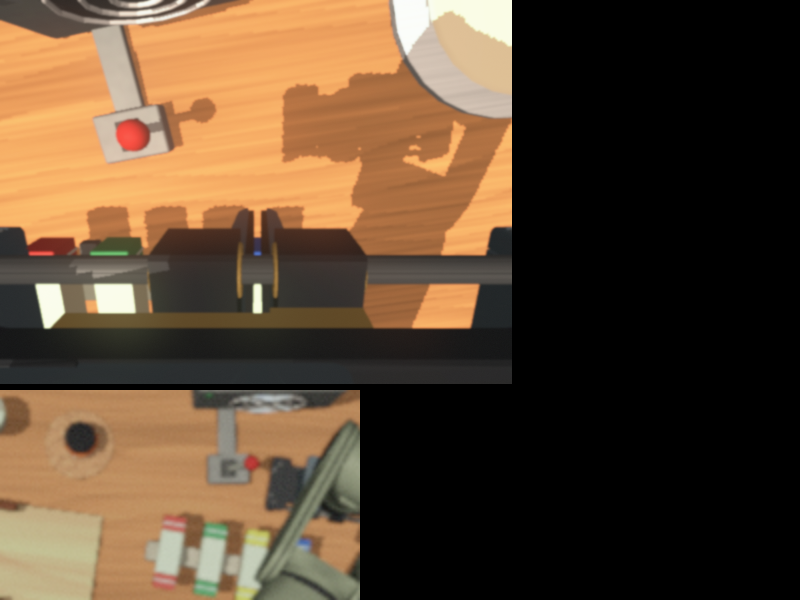

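All four bars lie on the ridge, the jar is on the mat, and the knob at wrist pixel (132,135) is still on the −y side. Now the lever.

>>> jog_arm(
  increments=[
    {"offset":[5,2,0],"twist":[0,0,0],"hand":0},
    {"offset":[1.6,0,-4],"twist":[0,0,0],"hand":0},
    {"offset":[0,0,-5.5],"twist":[0,0,0],"hand":0},
    {"offset":[0,0,0],"twist":[0,0,0],"hand":0},
  ],
)

```text
t: 35.33
tool_pos: [0.6585, -0.3085, 0.08]
eef_rot: [[0.989, -0.145, -0.01], [-0.145, -0.989, 0.006], [-0.011, -0.004, -1.0]]
contact_force: [-0.2, 0.4, 0.4]
width: 0.003
gripper_force: 0.0
```

```bash
python3 - <<'E'
from h import *
s=sense();print(s["tool_pos"]);i2,P2=cloud("top");ridge(P2);jar(P2);i3,_=cloud("scene")
o=np.zeros((300,780,3),np.uint8);o[:,:300]=cv2.resize(i2[130:230,250:350],(300,300));o[:,310:760]=cv2.resize(i3[160:260,130:280],(450,300));save("w12",o)
E
```

```text
[ 0.658462   -0.30848396  0.07995753]
bar on ridge [3.000e-01 1.069e+02 1.194e+02 3.580e+01 1.000e-01] 0.08528241243224034
bar on ridge [8.000e-01 3.830e+01 1.192e+02 3.580e+01 1.000e-01] 0.08519328405832241
jar 211 [0.7052 0.0393 0.0495]
```

View pics/w12.png

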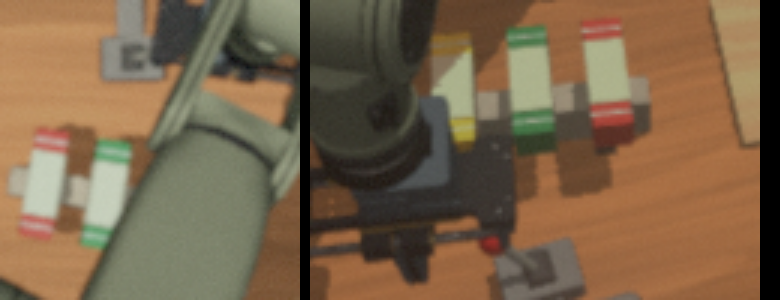

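>>> jog_arm(
  increments=[
    {"offset":[0,2.5,0],"twist":[0,0,0],"hand":0},
    {"offset":[0,2,0],"twist":[0,0,0],"hand":0},
    {"offset":[0,2,0],"twist":[0,0,0],"hand":0},
    {"offset":[0,2,0],"twist":[0,0,0],"hand":0},
    {"offset":[0,1.5,0],"twist":[0,0,0],"hand":0},
  ],
)

```text
t: 36.05
tool_pos: [0.6613, -0.2102, 0.0849]
eef_rot: [[0.989, -0.146, -0.001], [-0.146, -0.989, 0.0], [-0.001, -0.0, -1.0]]
contact_force: [-0.6, -1.5, -0.9]
width: 0.003
gripper_force: 0.5
```

>>> jog_arm(
  increments=[
    {"offset":[0,0.7,0],"twist":[0,0,0],"hand":0},
    {"offset":[0,0,0],"twist":[0,0,0],"hand":0},
  ],
)

```text
t: 36.3
tool_pos: [0.6616, -0.2044, 0.0847]
eef_rot: [[0.989, -0.147, -0.0], [-0.147, -0.989, 0.0], [-0.0, -0.0, -1.0]]
contact_force: [-0.3, 0.5, -0.6]
width: 0.006
gripper_force: 0.0
```

>>> jog_arm(
  increments=[
    {"offset":[0,0.4,0],"twist":[0,0,0],"hand":0},
    {"offset":[0,0.2,0],"twist":[0,0,0],"hand":0},
  ],
)

```text
t: 36.55
tool_pos: [0.6616, -0.2005, 0.0848]
eef_rot: [[0.989, -0.147, 0.0], [-0.147, -0.989, -0.003], [0.001, 0.002, -1.0]]
contact_force: [0.1, -5.8, -1.5]
width: 0.005
gripper_force: 2.9
```

>>> jog_arm(
  increments=[
    {"offset":[0,0.2,0],"twist":[0,0,0],"hand":0},
    {"offset":[0,0.2,0],"twist":[0,0,0],"hand":0},
  ],
)

```text
t: 36.8
tool_pos: [0.6617, -0.2001, 0.0849]
eef_rot: [[0.989, -0.146, 0.001], [-0.146, -0.989, -0.009], [0.002, 0.009, -1.0]]
contact_force: [-1.3, -14.8, -3.2]
width: 0.002
gripper_force: 7.3
```

The force rises against the stop, so the lever is fully over. I back off, raise and check everything.

>>> jog_arm(
  increments=[
    {"offset":[0,-1.5,0],"twist":[0,0,0],"hand":0},
    {"offset":[0,-3,0],"twist":[0,0,0],"hand":0},
    {"offset":[0,0,6],"twist":[0,0,0],"hand":0},
    {"offset":[0,0,6],"twist":[0,0,0],"hand":0},
    {"offset":[-5,3,0],"twist":[0,0,0],"hand":0},
  ],
)

```text
t: 37.42
tool_pos: [0.618, -0.2129, 0.212]
eef_rot: [[0.989, -0.149, 0.017], [-0.149, -0.989, -0.005], [0.018, 0.003, -1.0]]
contact_force: [0.1, 0.7, -0.2]
width: 0.009
gripper_force: 0.0
```

>>> jog_arm(
  increments=[
    {"offset":[-3,5,0],"twist":[0,0,0],"hand":0},
    {"offset":[-3,5,0],"twist":[0,0,0],"hand":0},
    {"offset":[-2,5.5,0],"twist":[0,0,0],"hand":0},
    {"offset":[0,6,0],"twist":[0,0,0],"hand":0},
    {"offset":[0,6,0],"twist":[0,0,0],"hand":0},
  ],
)

```text
t: 38.05
tool_pos: [0.5312, 0.0667, 0.2056]
eef_rot: [[0.989, -0.148, 0.001], [-0.148, -0.989, 0.001], [0.001, -0.001, -1.0]]
contact_force: [0.6, 1.3, 0.9]
width: 0.005
gripper_force: 0.0
```

>>> jog_arm(
  increments=[
    {"offset":[0,6,0],"twist":[0,0,0],"hand":0},
    {"offset":[0,6,0],"twist":[0,0,0],"hand":0},
    {"offset":[0,6,0],"twist":[0,0,0],"hand":0},
    {"offset":[0,0,0],"twist":[0,0,0],"hand":0},
  ],
)

```text
t: 38.55
tool_pos: [0.5312, 0.2489, 0.2048]
eef_rot: [[0.99, -0.142, -0.0], [-0.142, -0.99, 0.002], [-0.001, -0.002, -1.0]]
contact_force: [0.5, -0.9, 0.1]
width: 0.003
gripper_force: 0.0
```

```bash
python3 - <<'E'
from h import *
s=sense();print(s["t"],s["tool_pos"],s["contact_force"]);i2,P2=cloud("top");ridge(P2);jar(P2)
v,u=np.mgrid[0:384,0:512];z=P2[...,2]
for n,c in dict(a=(.738,.199),b=(.686,.322),c=(.357,-.401)).items():
    m=(np.hypot(P2[...,0]-c[0],P2[...,1]-c[1])<.06)&(z>.06)&(z<.09)
    print(n,m.sum(),cv2.minAreaRect((P2[m][:,:2]*1000).astype(np.float32))[0] if m.any() else None)
m=(np.hypot(P2[...,0]-.663,P2[...,1]+.2)<.06)&(z>.08)&(z<.13);print("knob",m.sum(),np.median(P2[m],0))
save("w13",cv2.resize(i2[90:260,120:370],(750,510)))
E
```

```text
38.55 [0.53115641 0.24886913 0.20477199] [ 0.46544386 -0.9214539   0.06121229]
bar on ridge [  0.3 107.1 119.3  35.8   0.4] 0.0854962362414827
bar on ridge [  0.4  38.2 119.2  36.1   0.3] 0.08518255739515901
bar on ridge [  1.2 -30.7 119.5  37.4   0.5] 0.0851970797353746
bar on ridge [  0.2 -99.6 119.7  37.7   0.3] 0.08532415618695091
jar 208 [0.6724 0.0222 0.0496]
a 129 (736.9341430664062, 199.3458251953125)
b 140 (685.9351196289062, 322.2142639160156)
c 113 (356.6379699707031, -401.10504150390625)
knob 50 [ 0.6613464  -0.17542224  0.10141963]
```

View pics/w13.png

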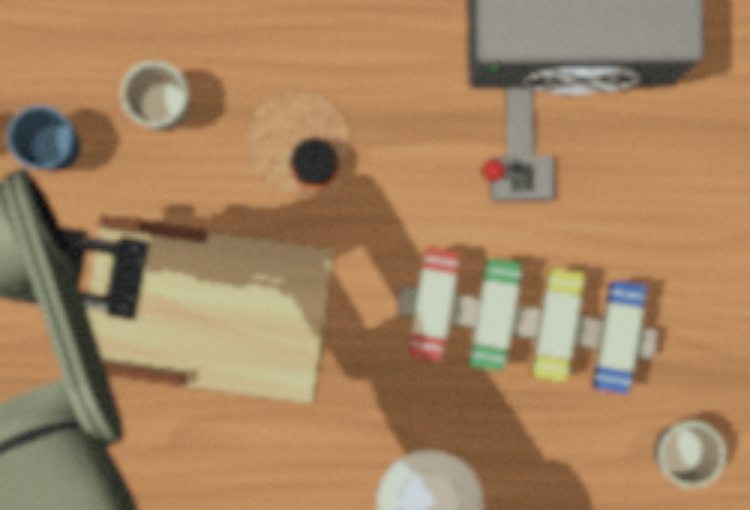

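The bars, lever and cups are fine. The jar, however, was knocked to about (0.671, 0.023), some 37 mm off the mat's centre, so I mend that.

>>> jog_arm(
  increments=[
    {"offset":[2.8,-4.5,-1.5],"twist":[0,0,0],"hand":1},
    {"offset":[2.8,-4.5,-1.5],"twist":[0,0,0],"hand":1},
    {"offset":[2.8,-4.5,-1.5],"twist":[0,0,0],"hand":1},
    {"offset":[2.8,-4.5,-1.5],"twist":[0,0,0],"hand":1},
    {"offset":[2.8,-4.5,-1.5],"twist":[0,0,0],"hand":1},
  ],
)

```text
t: 39.22
tool_pos: [0.6718, 0.0164, 0.1298]
eef_rot: [[0.989, -0.15, -0.0], [-0.15, -0.989, 0.0], [-0.0, -0.0, -1.0]]
contact_force: [0.7, -0.1, 0.4]
width: 0.52
gripper_force: 0.0
```

>>> jog_arm(
  increments=[
    {"offset":[0,0,0],"twist":[0,0,0],"hand":1},
    {"offset":[0,0,0],"twist":[0,0,0],"hand":1},
  ],
)

```text
t: 39.48
tool_pos: [0.671, 0.0188, 0.1301]
eef_rot: [[0.989, -0.149, -0.001], [-0.149, -0.989, 0.0], [-0.001, -0.0, -1.0]]
contact_force: [-0.5, -0.6, 0.5]
width: 0.742
gripper_force: 0.0
```

```bash
python3 - <<'E'
from h import *
s=sense();print(s["tool_pos"],s["width"],s["eef_rot"][:2]);im,P=cloud("wrist");save("w14",im)
z=P[...,2];m=(z>.04)&(z<.06)&(np.hypot(P[...,0]-.672,P[...,1]-.023)<.05)
if m.any():print(m.sum(),cv2.minAreaRect((P[m][:,:2]*1000).astype(np.float32)),np.median(z[m]))
E
```

```text
[0.67098419 0.01881504 0.13005135] 0.7418063277833505 [[ 9.88798037e-01 -1.49257202e-01 -8.54173638e-04]
 [-1.49256818e-01 -9.88798339e-01  4.98121182e-04]]
3229 ((670.1909790039062, 22.004457473754883), (53.54431915283203, 53.66081237792969), 87.75830078125) 0.05083941504095542
```

View pics/w14.png

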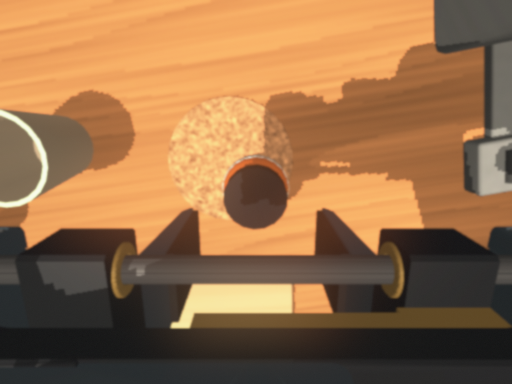

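>>> jog_arm(
  increments=[
    {"offset":[0,0.35,0],"twist":[0,0,0],"hand":1},
    {"offset":[0,0,-5],"twist":[0,0,0],"hand":1},
    {"offset":[0,0,-5],"twist":[0,0,0],"hand":1},
    {"offset":[0,0,-1],"twist":[0,0,0],"hand":1},
    {"offset":[0,0,0],"twist":[0,0,0],"hand":0.4},
  ],
  newtons=25,
)

```text
t: 40.15
tool_pos: [0.672, 0.0242, 0.0208]
eef_rot: [[0.989, -0.146, 0.001], [-0.146, -0.989, -0.0], [0.001, -0.0, -1.0]]
contact_force: [0.2, -0.3, 0.2]
width: 0.92
gripper_force: 0.0
```

>>> jog_arm(
  increments=[
    {"offset":[0,0,0],"twist":[0,0,0],"hand":0.4},
    {"offset":[0,0,0],"twist":[0,0,0],"hand":0.4},
    {"offset":[0,0,0],"twist":[0,0,0],"hand":0.4},
    {"offset":[0,0,0],"twist":[0,0,0],"hand":0.4},
  ],
)

```text
t: 40.65
tool_pos: [0.6724, 0.0227, 0.0216]
eef_rot: [[0.989, -0.147, 0.002], [-0.147, -0.989, -0.001], [0.003, 0.001, -1.0]]
contact_force: [-0.2, -2.4, 6.2]
width: 0.61
gripper_force: 23.7
```

The grip is too high, on the lid's edge. I'll open, go lower and regrip.

>>> jog_arm(
  increments=[
    {"offset":[0,0,0],"twist":[0,0,0],"hand":0.9},
    {"offset":[0,0,0],"twist":[0,0,0],"hand":0.9},
    {"offset":[0,0,-0.9],"twist":[0,0,0],"hand":0.9},
    {"offset":[0,0,0],"twist":[0,0,0],"hand":0.9},
    {"offset":[0,0,0],"twist":[0,0,0],"hand":0.4},
  ],
)

```text
t: 41.28
tool_pos: [0.6714, 0.0236, 0.0105]
eef_rot: [[0.989, -0.147, -0.001], [-0.147, -0.989, -0.0], [-0.001, 0.0, -1.0]]
contact_force: [-0.1, 0.8, -0.2]
width: 0.82
gripper_force: 0.0
```

>>> jog_arm(
  increments=[
    {"offset":[0,0,0],"twist":[0,0,0],"hand":0.4},
    {"offset":[0,0,0],"twist":[0,0,0],"hand":0.4},
    {"offset":[0,0,0],"twist":[0,0,0],"hand":0.4},
    {"offset":[0,0,0],"twist":[0,0,0],"hand":0.4},
  ],
)

```text
t: 41.78
tool_pos: [0.6717, 0.0234, 0.0111]
eef_rot: [[0.989, -0.147, 0.0], [-0.147, -0.989, -0.0], [0.0, 0.0, -1.0]]
contact_force: [-0.4, -0.5, -0.4]
width: 0.663
gripper_force: 25.0
```

>>> jog_arm(
  increments=[
    {"offset":[0,0,1.5],"twist":[0,0,0],"hand":0.4},
    {"offset":[1.6,0.9,0],"twist":[0,0,0],"hand":0.4},
    {"offset":[1.6,0.8,0],"twist":[0,0,0],"hand":0.4},
    {"offset":[0,0,-0.7],"twist":[0,0,0],"hand":0.4},
    {"offset":[0,0,0],"twist":[0,0,0],"hand":0.4},
  ],
)

```text
t: 42.4
tool_pos: [0.702, 0.0402, 0.018]
eef_rot: [[0.989, -0.147, -0.003], [-0.147, -0.989, -0.0], [-0.003, 0.001, -1.0]]
contact_force: [-0.8, 0.2, -2.5]
width: 0.66
gripper_force: 25.0
```

>>> jog_arm(
  increments=[
    {"offset":[0,0,0],"twist":[0,0,0],"hand":0.4},
  ],
)

```text
t: 42.52
tool_pos: [0.7027, 0.0401, 0.0188]
eef_rot: [[0.989, -0.147, -0.001], [-0.147, -0.989, -0.0], [-0.001, 0.0, -1.0]]
contact_force: [0.5, 0.4, -1.9]
width: 0.667
gripper_force: 25.0
```

>>> jog_arm(
  increments=[
    {"offset":[0,0,-0.6],"twist":[0,0,0],"hand":0.4},
    {"offset":[0,0,-0.15],"twist":[0,0,0],"hand":0.4},
    {"offset":[0,0,0],"twist":[0,0,0],"hand":0.4},
  ],
)

```text
t: 42.9
tool_pos: [0.7034, 0.0404, 0.0113]
eef_rot: [[0.989, -0.147, -0.0], [-0.147, -0.989, -0.0], [-0.0, 0.0, -1.0]]
contact_force: [0.3, -0.3, -2.2]
width: 0.661
gripper_force: 25.0
```

>>> jog_arm(
  increments=[
    {"offset":[0,0,-0.1],"twist":[0,0,0],"hand":0.4},
    {"offset":[0,0,0],"twist":[0,0,0],"hand":0.9},
    {"offset":[0,0,0],"twist":[0,0,0],"hand":1},
    {"offset":[0,0,0],"twist":[0,0,0],"hand":1},
    {"offset":[0,0,5],"twist":[0,0,0],"hand":1},
  ],
)

```text
t: 43.52
tool_pos: [0.7003, 0.0403, 0.0564]
eef_rot: [[0.989, -0.147, -0.01], [-0.147, -0.989, -0.001], [-0.01, 0.002, -1.0]]
contact_force: [0.8, 0.2, -0.3]
width: 0.994
gripper_force: 0.0
```

>>> jog_arm(
  increments=[
    {"offset":[0,0,6],"twist":[0,0,0],"hand":1},
    {"offset":[-4,3,3],"twist":[0,0,0],"hand":1},
    {"offset":[-4,4,0],"twist":[0,0,0],"hand":1},
    {"offset":[-4,4,0],"twist":[0,0,0],"hand":1},
    {"offset":[-4,4,0],"twist":[0,0,0],"hand":1},
  ],
)

```text
t: 44.15
tool_pos: [0.5423, 0.1916, 0.1508]
eef_rot: [[0.989, -0.147, 0.001], [-0.147, -0.989, 0.0], [0.001, -0.001, -1.0]]
contact_force: [0.8, 0.3, 0.9]
width: 0.996
gripper_force: 0.0
```

>>> jog_arm(
  increments=[
    {"offset":[-2,3,0],"twist":[0,0,0],"hand":1},
    {"offset":[0,0,0],"twist":[0,0,0],"hand":1},
    {"offset":[0,0,0],"twist":[0,0,0],"hand":1},
  ],
)

```text
t: 44.52
tool_pos: [0.524, 0.2202, 0.1506]
eef_rot: [[0.989, -0.147, 0.001], [-0.147, -0.989, -0.0], [0.001, 0.0, -1.0]]
contact_force: [-0.0, -0.5, -0.3]
width: 1.002
gripper_force: 0.0
```

```bash
python3 - <<'E'
from h import *
s=sense();print(s["t"],s["tool_pos"]);i2,P2=cloud("top");ridge(P2);jar(P2);z=P2[...,2]
m=(np.hypot(P2[...,0]-.703,P2[...,1]-.04)<.1)&(z>.035);print(P2[m].min(0),P2[m].max(0))
m=(np.hypot(P2[...,0]-.663,P2[...,1]+.2)<.06)&(z>.08)&(z<.13);print("knob",m.sum(),np.median(P2[m],0))
E
```

```text
44.525 [0.5240149  0.22024585 0.15062684]
bar on ridge [  0.5 106.9 119.7  35.8   0.3] 0.08577424593330782
bar on ridge [  0.8  38.  120.   36.3   0.3] 0.08526625781532599
bar on ridge [  1.1 -30.6  37.5 119.3  89.6] 0.08527572768219309
bar on ridge [ 1.000e-01 -9.960e+01  1.193e+02  3.780e+01  7.000e-01] 0.08503981577733305
jar 209 [0.7042 0.0422 0.0495]
[0.67859078 0.0164438  0.03664158] [0.73087744 0.06756677 0.0594449 ]
knob 50 [ 0.66115482 -0.17525909  0.10092862]
```

Everything is in place, so I hand in.

```bash
python3 -c "
from bench import *
print(sign_off())"
```

```text
the job is handed in; nothing more can be done
None
```

I handed the job in at about 44.5 s, and the hand-in gave no verdict: all four bars lie square across the ridge within about 1 mm of its midline, the lever is pushed to its stop, the jar (reset after a knock) is within a few millimetres of the mat's centre, and the cups had not moved when last checked, just before I reset the jar.

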